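# Load bars into a three-collet fixture against a sliding stop

## Robot

A 6-joint arm with a two-finger parallel gripper is mounted at the origin on a cart in front of the work surface, level with it; the furniture and walls round the work are solid. World frame = base frame: x ahead of the robot, y to its left, z up, the work surface at z = 0. Lengths are in m, angles in rad, forces in N, time in s.
With the tool pointing down it reaches from about 0.375 to 0.9 m from the base axis. Payload 3.1 kg.
Tool frame: the origin (TCP) lies where the fingers leave the gripper's body, on its centre line; the fingertips stand 73 mm ahead of it and the grasp point (between the pads) lies 54 mm ahead of it; z points along the fingers, y is the line along which they close (so a half turn about z gives the same grasp; the last joint's range is limited). The gripper opens to 85 mm and grips with 20 to 120 N. Pads are 22 mm wide; open, the fingers measure 114 mm over their backs; the gripper's body (76 mm by 85 mm) begins 54 mm behind the grasp point. The pads swing forward as they close: fully open they stand 13 mm farther back than shut.
Start: joints at [-1.444, 0.527, 1.433, -0, 1.181, -0.178], TCP at [0.188, -0.596, 0.304] pointing down, gripper open.
Joint ranges: [-3.08, 3.08], [-0.75, 2.2], [0.22, 2.44], [-1.43, 4.57], [0, 2.65], [-2.85, 2.85]. Speed limits (rad/s): [2.79, 2.79, 3.14, 3.14, 3.14, 3.14].

## Interface

Orientations are given as a unit quaternion [x, y, z, w].
In Python, from station import manip gives the robot as it stands.
- The arm moves only by the shell command python3 -m crank 'ROWS' [FORCE]. ROWS is JSON, a list of rows, each an object with "dp": the shift along the tool's x, y, z normalised to -1 to 1, where 1 is 50 cm, a list of three; "delta_rot": the turn, a rotation vector about the tool's x, y, z normalised to -1 to 1, where 1 is 2 pi rad, a list of three; "fingers": the opening, from -1 (shut) to 1 (fully open). A call has 1 to 12 rows; each row shifts and turns the commanded pose from where the row before left it, along the tool's axes as they then stand; what a row does not reach is not made up. A row lasts 1/12 s, in which the tool goes at most 41.7 mm and 7.16 degrees, less where a joint would pass 70% of its speed; a pose out of reach is approached as far as the arm can. A call with a number of a shift or a turn outside -1 to 1 is refused whole. A call with a gripper value outside its range is refused whole. The fingers move at their own pace and stop on an object; FORCE is the grip in N (left out, the last holds). Time passes only in rows, so rows that do not move let the fingers close. It gives the time, the measured TCP pose, the force, the opening and the grip force at its end, in the units of the state.
- manip.sense(): the state, without advancing time (a new reading comes with each control period).
- manip.snapshot(name): name is "side" or "top" or "wrist"; returns (picture, depth): 420x560x3 uint8, red, green, blue; 420x560 float32, m along the optical axis (not along the pixel's ray), 0 where there is no reading.
- manip.camera_model(name): a dict with "fx", "fy", "cx", "cy" (pixels), "origin" and "attitude" of the camera in the world. Camera axes: x right, y up, looking along -z (the intrinsics and any distortion apply to the point x, -y, -z); pixel columns grow to the right and rows downward; lengths in m; the calibration is good to about 2 mm. A picture is of the moment at which its call begins: read the wrist's pose just before it. camera_model takes no time and is no camera call; for the wrist camera it gives the pose at the moment of the call.
- manip.sign_off(): hands the job in; it is judged then, once.
The state is a dict: "t": time; "q": joint angles; "qd": joint speeds; "tau": joint torques, N m; "tcp_pos": TCP position; "tool_rot": TCP orientation; "force": force on the tool from outside, world axes, zero at the start; "ft_torque": the same for the moment, N m; "finger_gap": opening from 0.0 (shut) to 1.0 (fully open); "gripper_force": force on a finger pad.
Only numpy, scipy, OpenCV 4.12 (cv2) and the standard library are available. Lean on these libraries where they do the work, as an engineer would, in place of code of your own. Each camera call takes 0.05 s, during which the arm holds its last target. There are 200 camera calls.

## Task

First slide the stop slide fully left so that its stop blocks stand behind the bores. Then feed every bar that is there into the collet whose bore has its section, all the way in to the stop, and close that collet's lever fully. When all bars are clamped, slide the stop slide back to the right, fully home, leaving the bars in the collets, and leave the other things on the bench alone.

Things in the scene. Friction and masses are not known exactly. Their poses are not given: they have to be found in the camera images.
- thin_bar: plain steel bar, 18 x 18 mm in section and 140 mm long, lying loose on the bench (may be absent: None). Origin at its centre; x along its length. Both ends are alike. About 0.16 kg
- thin_mouth (a point): mouth of the collet for the thin bar, in the block's front face, on the centre line of a seated bar. x points into the bore (away from the robot), y left, z up. Bore: 1.5 mm wider than the bar each side, roof 3 mm above it, floor where the bar lies. The set stop is 80 mm inside: a seated bar's centre is 10 mm inside the mouth, 60 mm stick out
- thin_collet: aluminium collet block with the bore for the thin bar right through it, 70 mm long, 60 mm wide, 88 mm tall on a 12 mm base plate. Origin under its front face, 53 mm below the mouth point; axes as the mouth's. A flared dark lip stands 8 mm out of the face round the mouth, opening 6 mm wider all round. The three blocks stand side by side, 92 mm apart
- thin_lever (a joint): clamping lever on top of that block, hinged across it (about y): 1.1 = fully open (nearly upright, 83 degrees above level), 0 = fully closed (leaning back away from the robot, 20 degrees above level). Takes about 3 N at the knob and stays where it is left; closing it lowers a pad 3.4 mm in the bore and clamps the bar
- thin_knob (a point): centre of the black 24 mm ball knob at the end of that lever, 75 mm from its hinge; the hinge lies at x +35 mm, z +46 mm of the mouth point. The lever is a 10 mm rod
- thick_bar: plain steel bar, 28 x 28 mm in section and 140 mm long, lying loose on the bench (may be absent: None). Origin at its centre; x along its length. Both ends are alike. About 0.28 kg
- thick_mouth (a point): mouth of the collet for the thick bar, in the block's front face, on the centre line of a seated bar. x points into the bore (away from the robot), y left, z up. Bore: 1.5 mm wider than the bar each side, roof 3 mm above it, floor where the bar lies. The set stop is 80 mm inside: a seated bar's centre is 10 mm inside the mouth, 60 mm stick out
- thick_collet: aluminium collet block with the bore for the thick bar right through it, 70 mm long, 60 mm wide, 88 mm tall on a 12 mm base plate. Origin under its front face, 53 mm below the mouth point; axes as the mouth's. A flared dark lip stands 8 mm out of the face round the mouth, opening 6 mm wider all round. The three blocks stand side by side, 92 mm apart
- thick_lever (a joint): clamping lever on top of that block, hinged across it (about y): 1.1 = fully open (nearly upright, 83 degrees above level), 0 = fully closed (leaning back away from the robot, 20 degrees above level). Takes about 3 N at the knob and stays where it is left; closing it lowers a pad 3.4 mm in the bore and clamps the bar
- thick_knob (a point): centre of the black 24 mm ball knob at the end of that lever, 75 mm from its hinge; the hinge lies at x +35 mm, z +46 mm of the mouth point. The lever is a 10 mm rod
- flat_bar: plain steel bar, 34 wide x 14 high mm in section and 140 mm long, lying loose on the bench (may be absent: None). Origin at its centre; x along its length. Both ends are alike. About 0.18 kg
- flat_mouth (a point): mouth of the collet for the flat bar, in the block's front face, on the centre line of a seated bar. x points into the bore (away from the robot), y left, z up. Bore: 1.5 mm wider than the bar each side, roof 3 mm above it, floor where the bar lies. The set stop is 80 mm inside: a seated bar's centre is 10 mm inside the mouth, 60 mm stick out
- flat_collet: aluminium collet block with the bore for the flat bar right through it, 70 mm long, 60 mm wide, 88 mm tall on a 12 mm base plate. Origin under its front face, 53 mm below the mouth point; axes as the mouth's. A flared dark lip stands 8 mm out of the face round the mouth, opening 6 mm wider all round. The three blocks stand side by side, 92 mm apart
- flat_lever (a joint): clamping lever on top of that block, hinged across it (about y): 1.1 = fully open (nearly upright, 83 degrees above level), 0 = fully closed (leaning back away from the robot, 20 degrees above level). Takes about 3 N at the knob and stays where it is left; closing it lowers a pad 3.4 mm in the bore and clamps the bar
- flat_knob (a point): centre of the black 24 mm ball knob at the end of that lever, 75 mm from its hinge; the hinge lies at x +35 mm, z +46 mm of the mouth point. The lever is a 10 mm rod
- stop_slide (a joint): the stop slide behind the collets, with three upright stop blocks: 0 = parked (against its right-hand end, blocks between the bores), 0.046 m = set (against its left-hand end, each block squarely behind a bore). Slides along the mouths' y axis, + to the left; takes about 3 N and stays where it is left
- stop_handle (a point): on the stop slide's upright handle, a round black grip 20 mm across and 30 mm tall standing to the right of the collets; this point is on its axis, 14 mm below its top, 92 mm above the bench; below the grip is a 16 mm post down to 40 mm above the bench. Its side stays at least 27 mm (set) from the right-hand collet block; free all round otherwise
- mug: bystander, leave alone: cream mug, 91 mm high. Origin at the centre of its underside
- sprocket: bystander, leave alone: small dark sprocket, 60 mm across, 18 mm high. Origin at the centre of its underside
- carburettor: bystander, leave alone: grey carburettor, 57x70x44 mm. Origin at the centre of its underside
- spanner: bystander, leave alone: steel spanner, 164x26x9 mm. Origin at the centre of its underside
- tape_measure: bystander, leave alone: yellow tape measure, 83x77x37 mm. Origin at the centre of its underside

How it is judged:
On the way, in this order (a step that is already met when the one before it is completed fails the run):
1. the stop slide is fully left (set), before any bar is in its collet (value of joint stop_slide above 0.042 m and distance between thin_bar and thin_mouth above 0.06 m and distance between thick_bar and thick_mouth above 0.06 m and distance between flat_bar and flat_mouth above 0.06 m), for 0.2 s.
2. every bar present is in its own collet against the stop and its lever closed, the stop slide still set (value of joint stop_slide above 0.042 m and x of thin_bar in the frame of thin_mouth between 0.005 and 0.014 m and y of thin_bar in the frame of thin_mouth between -0.005 and 0.005 m and z of thin_bar in the frame of thin_mouth between -0.005 and 0.006 m and angle between the x axis of thin_bar and the x axis of thin_mouth, either way round below 0.06 rad and angle between the x axis of thin_knob and the x axis of thin_bar, either way round below 0.15 rad and x of thick_bar in the frame of thick_mouth between 0.005 and 0.014 m and y of thick_bar in the frame of thick_mouth between -0.005 and 0.005 m and z of thick_bar in the frame of thick_mouth between -0.005 and 0.006 m and angle between the x axis of thick_bar and the x axis of thick_mouth, either way round below 0.06 rad and angle between the x axis of thick_knob and the x axis of thick_bar, either way round below 0.15 rad and x of flat_bar in the frame of flat_mouth between 0.005 and 0.014 m and y of flat_bar in the frame of flat_mouth between -0.005 and 0.005 m and z of flat_bar in the frame of flat_mouth between -0.005 and 0.006 m and angle between the x axis of flat_bar and the x axis of flat_mouth, either way round below 0.06 rad and angle between the x axis of flat_knob and the x axis of flat_bar, either way round below 0.15 rad), for 0.2 s.
At the end, for the whole second after the job is handed in: stop slide within 5 mm of its right-hand end; every bar present at rest in its own collet, centre 5 to 14 mm inside the mouth (10 = at the stop), within 5 mm of the bore line, straight to 0.06 rad; its lever within 0.15 rad of closed (an empty collet's lever is free) (value of joint stop_slide below 0.005 m and x of thin_bar in the frame of thin_mouth between 0.005 and 0.014 m and y of thin_bar in the frame of thin_mouth between -0.005 and 0.005 m and z of thin_bar in the frame of thin_mouth between -0.005 and 0.006 m and angle between the x axis of thin_bar and the x axis of thin_mouth, either way round below 0.06 rad and angle between the x axis of thin_knob and the x axis of thin_bar, either way round below 0.15 rad and x of thick_bar in the frame of thick_mouth between 0.005 and 0.014 m and y of thick_bar in the frame of thick_mouth between -0.005 and 0.005 m and z of thick_bar in the frame of thick_mouth between -0.005 and 0.006 m and angle between the x axis of thick_bar and the x axis of thick_mouth, either way round below 0.06 rad and angle between the x axis of thick_knob and the x axis of thick_bar, either way round below 0.15 rad and x of flat_bar in the frame of flat_mouth between 0.005 and 0.014 m and y of flat_bar in the frame of flat_mouth between -0.005 and 0.005 m and z of flat_bar in the frame of flat_mouth between -0.005 and 0.006 m and angle between the x axis of flat_bar and the x axis of flat_mouth, either way round below 0.06 rad and angle between the x axis of flat_knob and the x axis of flat_bar, either way round below 0.15 rad and linear speed of each of thin_bar, thick_bar, flat_bar below 0.02 m/s); the robot touches nothing.
It fails at once if a bystander (mug, sprocket, carburettor, spanner, tape measure) is pushed more than 30 mm (distance of any of mug, sprocket, carburettor, spanner, tape_measure from where it was at the start of the episode above 0.03 m).
Of thin_bar, thick_bar, flat_bar only 2 to 3 are there at a start; the rules pass over those that are not, and their reading is None.
At some moment in a run one of thin_bar, thick_bar, flat_bar may be knocked a few centimetres aside while the robot is not near it.
Once in a run the grip may slacken for a moment while it holds something.
It also fails if it takes over 210 s, if anything falls off the work surface, if the arm or the gripper's body presses on something with over 40 N, if the wrist force passes 120 N, or if a joint passes its speed limit or range.

## Working session

There is one attempt and no reset: what is moved stays moved. The work goes in short steps, Python scripts to look and compute and a shell command to move; the robot and the scene stay as the last step left them, time stands still between calls to the robot, and variables do not carry over. Pictures are saved under pics/ and viewed, at most 15 in all, crops included, and the job is handed in when it is done.

```bash
ls; mkdir -p pics; python3 - <<'E'
from station import manip
import cv2,numpy as np
s=manip.sense();print(s)
for n in("top","side"):
    p,d=manip.snapshot(n);cv2.imwrite(f"pics/{n}0.png",p[:,:,::-1]);np.save(f"{n}0.npy",d);np.save(f"{n}0p.npy",p)
    print(n,manip.camera_model(n),d.min(),d.max())
E
```

```text
pics
{'t': 0.0, 'q': array([-1.44452399e+00,  5.28444174e-01,  1.43392342e+00, -1.59069090e-05,
        1.18141907e+00, -1.78520179e-01]), 'qd': array([ 0.00123547, -0.00041784, -0.0023501 , -0.0019591 ,  0.0016486 ,
        0.00072409]), 'tau': array([ 3.70044190e-04, -4.42353702e+01, -1.78026420e+01, -1.48104300e-04,
        8.40042980e-03, -2.75034566e-06]), 'tcp_pos': array([ 0.18749869, -0.59560849,  0.30294026]), 'tool_rot': array([ 9.88409093e-01,  1.51809951e-01,  2.13025382e-05, -1.09682284e-03]), 'force': array([-0.7427107 , -0.64118113, -0.08039459]), 'ft_torque': array([-0.01777935,  0.03635664, -0.06510857]), 'gripper_force': 0.0, 'finger_gap': 1.0000466276773745}
top {'fx': 442.44944910344435, 'fy': 442.44944910344435, 'cx': 275.6273122022888, 'cy': 210.19661103745491, 'origin': array([ 0.4442489 , -0.01753436,  1.36665871]), 'attitude': array([ 0.02661946, -0.02240572, -0.69905477,  0.71422112])} 0.0 2.265528
side {'fx': 457.4029521513269, 'fy': 457.4029521513269, 'cx': 277.9417159603004, 'cy': 213.4560560762782, 'origin': array([ 0.02666542, -1.21309651,  0.92598129]), 'attitude': array([ 0.47479136, -0.09459603, -0.15777895,  0.86065705])} 0.0 3.9994774
```

View pics/top0.png

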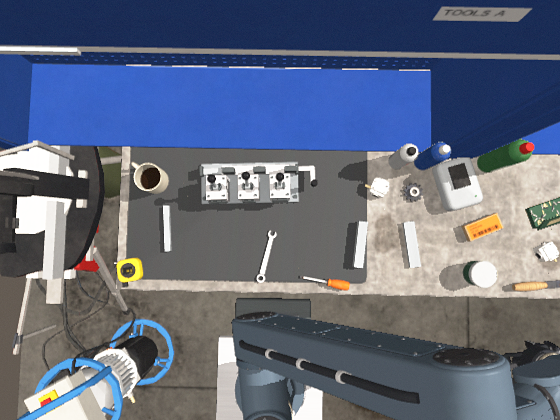

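View pics/side0.png

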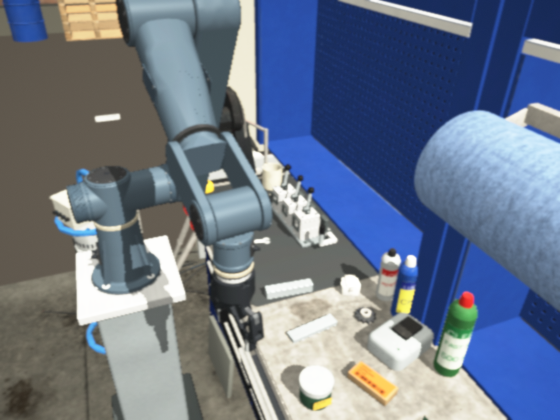

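The top view shows bars at (166,228), (356,245) and (409,244). The collets are at columns 216, 248 and 281 near row 185, the handle is at (313,182), and the spanner lies at (266,256). The side view is only good for an overview.

```bash
cat > h.py <<'E'
from station import manip
import cv2,numpy as np
from scipy.spatial.transform import Rotation as R
def rays(m,uv):
    uv=np.atleast_2d(np.asarray(uv,float))
    d=np.c_[(uv[:,0]-m['cx'])/m['fx'],-(uv[:,1]-m['cy'])/m['fy'],-np.ones(len(uv))]
    return R.from_quat(m['attitude']).apply(d)
def plane(m,uv,z):
    r=rays(m,uv); return m['origin']+r*((z-m['origin'][2])/r[:,2])[:,None]
def cloud(m,d):
    v,u=np.mgrid[:d.shape[0],:d.shape[1]]
    P=m['origin']+rays(m,np.c_[u.ravel(),v.ravel()])*d.reshape(-1,1)
    return P.reshape(*d.shape,3)
def rect(P):
    """centre, long-axis yaw, sizes in mm of world xy points"""
    c,s,a=cv2.minAreaRect((np.asarray(P)[:,:2]*1000).astype(np.float32)); b=cv2.boxPoints((c,s,a))
    e=max((b[1]-b[0],b[2]-b[1]),key=np.linalg.norm)
    y=np.arctan2(e[1],e[0]); y=(y+np.pi/2)%np.pi-np.pi/2
    return np.array(c)/1000,y,sorted(s)
def snap(n,f):
    m=manip.camera_model(n);p,d=manip.snapshot(n);cv2.imwrite(f"pics/{f}.png",p[:,:,::-1]);return m,p,d
def st():
    s=manip.sense();Rt=R.from_quat(s['tool_rot'])
    print('t%.2f'%s['t'],'tcp',s['tcp_pos'].round(4),'rx',Rt.apply([1,0,0]).round(4),'z',Rt.apply([0,0,1]).round(4),'F',s['force'].round(1),'gap',round(s['finger_gap'],3),'gf',round(s['gripper_force'],1));return s,Rt
def go(p,yaw=None,q=None):
    """print what takes the tool to TCP p with tool pointing down, x at yaw (turn first, then shift)"""
    s,Rt=st();
    T=R.from_euler('z',yaw)*R.from_euler('x',np.pi) if q is None else R.from_quat(q)
    rv=(Rt.inv()*T).as_rotvec();n=np.linalg.norm(rv)
    print('turn',(rv/(2*np.pi)).round(5),'rows>=',round(np.degrees(n)/7.16,1))
    for nm,A in(('dp before turn',Rt),('dp after turn',T)):
        d=A.inv().apply(np.array(p)-s['tcp_pos'])
        print(nm,(d/.5).round(4),'rows>=',round(np.linalg.norm(d)/.0417,1))
E
python3 - <<'E'
from h import *
m=manip.camera_model('top');d=np.load('top0.npy');p=np.load('top0p.npy');C=cloud(m,d)
g=p.min(2)
for n,(u,v),h in(('L',(166,228),.018),('M',(356,245),.028),('R',(409,244),.016)):
    w=np.zeros_like(g);w[v-40:v+40,u-18:u+18]=(g[v-40:v+40,u-18:u+18]>170)
    k,l,s,c=cv2.connectedComponentsWithStats(w);i=1+s[1:,4].argmax();y,x=np.where(l==i)
    zz=C[y,x,2];print(n,s[i],'z',np.percentile(zz,[10,50,90]).round(4),rect(plane(m,np.c_[x,y],h)))
for n,uv,z in(('handle',(313,182),.1),('knobL',(213,178),.22),('knobM',(248,177),.22),('knobR',(280,176),.22),('blkL',(203,200),.1),('blkR',(292,200),.1)):
    print(n,plane(m,[uv],z).round(3),C[uv[1]-1:uv[1]+2,uv[0]-1:uv[0]+2].reshape(-1,3).mean(0).round(3))
print('bench z',np.median(C[215:225,210:330,2]))
B=C[160:215,190:330];H=B[...,2]
print('tall pts',[ (t,B[(H>t-.012)&(H<t+.012)].mean(0).round(3),int(((H>t-.012)&(H<t+.012)).sum())) for t in(.1,.17)])
E
python3 - <<'E'
import cv2
a=cv2.imread('pics/top0.png')[145:295,110:430]
cv2.imwrite('pics/top0c.png',cv2.resize(a,(800,375),interpolation=cv2.INTER_CUBIC))
E
```

```text
L [163 205   8  47 300] z [0.0124 0.0177 0.021 ] (array([0.47682095, 0.32305054]), np.float32(0.07376528), [19.86682891845703, 140.8699951171875])
M [354 205  20  80 947] z [-0.0067 -0.0003  0.0297] (array([ 0.44003702, -0.27560837]), np.float32(0.006398678), [57.03643035888672, 237.98733520507812])
R [ 391  204   36   80 1683] z [-0.0071 -0.0025  0.0113] (array([ 0.44573688, -0.41446658]), np.float32(-0.0018815994), [106.09487915039062, 241.7906494140625])
handle [[ 0.616 -0.115  0.1  ]] [ 0.615 -0.114  0.107]
knobL [[0.605 0.156 0.22 ]] [0.608 0.16  0.193]
knobM [[0.609 0.064 0.22 ]] [0.615 0.067 0.181]
knobR [[ 0.614 -0.019  0.22 ]] [ 0.617 -0.019  0.197]
blkL [[0.557 0.201 0.1  ]] [0.565 0.216 0.012]
blkR [[ 0.563 -0.055  0.1  ]] [ 0.571 -0.058  0.012]
bench z -0.0003678473974670915
tall pts [(0.1, array([0.597, 0.063, 0.1  ]), 1252), (0.17, array([0.604, 0.086, 0.17 ]), 7)]
```

View pics/top0c.png

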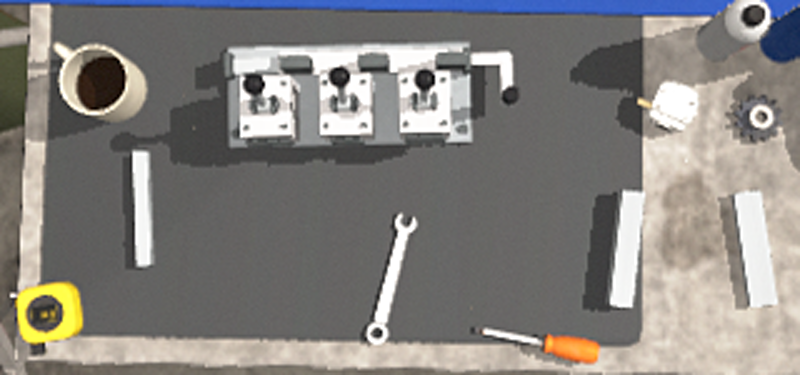

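The crop shows the thin bar on the left, the thick bar at full-image (361,245) and the flat bar at (412,244). Each collet has an upright black knob, and the handle is free at full-image (314,183).

```bash
python3 - <<'E'
from h import *
m=manip.camera_model('top');d=np.load('top0.npy');p=np.load('top0p.npy');C=cloud(m,d);g=p.min(2)
for n,(u,v),h in(('M',(361,245),.028),('R',(412,244),.014)):
    w=np.zeros_like(g);S=np.s_[v-32:v+32,u-14:u+14];w[S]=(g[S]>195)
    k,l,s,c=cv2.connectedComponentsWithStats(w);i=1+s[1:,4].argmax();y,x=np.where(l==i)
    print(n,s[i],'z',np.percentile(C[y,x,2],[10,50,90]).round(4),rect(plane(m,np.c_[x,y],h)))
Z=C[...,2];w=np.zeros_like(g);S=np.s_[165:210,195:310];w[S]=(np.abs(Z[S]-.1)<.006)&(g[S]>120)
k,l,s,c=cv2.connectedComponentsWithStats(w)
for i in range(1,k):
    if s[i,4]>60:
        y,x=np.where(l==i);print('blk',s[i],rect(plane(m,np.c_[x,y],.1)))
go([.55,.02,.36],np.pi/2)
go([.614,-.114,.21],np.pi/2)
go([.614,-.114,.21],-np.pi/2)
E
```

```text
M [354 213  21  55 503] z [-0.0038  0.0268  0.0306] (array([ 0.45317776, -0.27784836]), np.float32(-0.101659894), [46.2381591796875, 167.0802001953125])
R [401 221  20  55 575] z [-0.0029  0.0096  0.0135] (array([ 0.43209351, -0.42490723]), np.float32(-0.0633384), [56.741153717041016, 163.89892578125])
blk [206 175  21  25 348] (array([0.59534167, 0.16419818]), np.float32(0.03256452), [57.784305572509766, 69.56028747558594])
blk [237 175  22  24 354] (array([0.59892126, 0.07351994]), np.float32(0.027700067), [60.46845245361328, 67.0697021484375])
blk [269 174  21  25 351] (array([ 0.60226434, -0.01721885]), np.float32(0.020850897), [57.714752197265625, 69.5737533569336])
t0.10 tcp [ 0.1875 -0.5957  0.303 ] rx [9.539e-01 3.000e-01 4.000e-04] z [-2.0e-04  1.9e-03 -1.0e+00] F [ 0.2  0.2 -0.6] gap 1.0 gf 0.0
turn [-0.00023 -0.00024 -0.2015 ] rows>= 10.1
dp before turn [ 1.0611 -0.9573 -0.1117] rows>= 17.2
dp after turn [ 1.2314  0.725  -0.1139] rows>= 17.2
t0.10 tcp [ 0.1875 -0.5957  0.303 ] rx [9.539e-01 3.000e-01 4.000e-04] z [-2.0e-04  1.9e-03 -1.0e+00] F [ 0.2  0.2 -0.6] gap 1.0 gf 0.0
turn [-0.00023 -0.00024 -0.2015 ] rows>= 10.1
dp before turn [ 1.1027 -0.6627  0.1877] rows>= 15.6
dp after turn [0.9634 0.853  0.1861] rows>= 15.6
t0.10 tcp [ 0.1875 -0.5957  0.303 ] rx [9.539e-01 3.000e-01 4.000e-04] z [-2.0e-04  1.9e-03 -1.0e+00] F [ 0.2  0.2 -0.6] gap 1.0 gf 0.0
turn [-2.600e-04  2.400e-04  2.985e-01] rows>= 15.0
dp before turn [ 1.1027 -0.6627  0.1877] rows>= 15.6
dp after turn [-0.9634 -0.853   0.1861] rows>= 15.6
```

```bash
T='' ; python3 -m crank '[{"dp":[0,0,0],"delta_rot":[0,0,-0.0183],"fingers":1},{"dp":[0,0,0],"delta_rot":[0,0,-0.0183],"fingers":1},{"dp":[0,0,0],"delta_rot":[0,0,-0.0183],"fingers":1},{"dp":[0,0,0],"delta_rot":[0,0,-0.0183],"fingers":1},{"dp":[0,0,0],"delta_rot":[0,0,-0.0183],"fingers":1},{"dp":[0,0,0],"delta_rot":[0,0,-0.0183],"fingers":1},{"dp":[0,0,0],"delta_rot":[0,0,-0.0183],"fingers":1},{"dp":[0,0,0],"delta_rot":[0,0,-0.0183],"fingers":1},{"dp":[0,0,0],"delta_rot":[0,0,-0.0183],"fingers":1},{"dp":[0,0,0],"delta_rot":[0,0,-0.0183],"fingers":1},{"dp":[0,0,0],"delta_rot":[0,0,-0.0183],"fingers":1}]' 60
python3 -m crank '[{"dp":[0.06,0.053,0],"delta_rot":[0,0,0],"fingers":1},{"dp":[0.06,0.053,0],"delta_rot":[0,0,0],"fingers":1},{"dp":[0.06,0.053,0],"delta_rot":[0,0,0],"fingers":1},{"dp":[0.06,0.053,0],"delta_rot":[0,0,0],"fingers":1},{"dp":[0.06,0.053,0],"delta_rot":[0,0,0],"fingers":1},{"dp":[0.06,0.053,0],"delta_rot":[0,0,0],"fingers":1},{"dp":[0.06,0.053,0],"delta_rot":[0,0,0],"fingers":1},{"dp":[0.06,0.053,0],"delta_rot":[0,0,0],"fingers":1},{"dp":[0.06,0.053,0],"delta_rot":[0,0,0],"fingers":1}]'
python3 - <<'E'
from h import *
s,Rt=st();m=manip.camera_model('wrist');print(m)
print('cam in tool',Rt.inv().apply(m['origin']-s['tcp_pos']),'axes in tool\n',(Rt.inv()*R.from_quat(m['attitude'])).as_matrix().round(3));print(s['q'])
m,p,d=snap('wrist','w1')
go([.614,-.114,.3],np.pi/2+.038)
E
```

```text
t: 1.02
tcp_pos: [0.1876, -0.5958, 0.3033]
tool_rot: [0.706, 0.709, 0.0, -0.0]
force: [0.9, 0.2, 0.6]
finger_gap: 0.998
gripper_force: 0.0
t: 1.77
tcp_pos: [0.4272, -0.3246, 0.3036]
tool_rot: [0.708, 0.707, 0.0, -0.0]
force: [0.3, -0.7, -0.0]
finger_gap: 0.998
gripper_force: 0.0
t1.77 tcp [ 0.4272 -0.3246  0.3036] rx [1.5e-03 1.0e+00 6.0e-04] z [-5.e-04  6.e-04 -1.e+00] F [ 0.3 -0.7 -0. ] gap 0.998 gf 0.0
{'fx': 296.0805415942859, 'fy': 296.0805415942859, 'cx': 276.2969516016061, 'cy': 209.0671898117878, 'origin': array([ 0.42750508, -0.25952351,  0.3730712 ]), 'attitude': array([-1.30834962e-01,  4.07801888e-05, -1.48780096e-03,  9.91403045e-01])}
cam in tool [ 0.06512223  0.0001598  -0.06938951] axes in tool
 [[-0.001  0.966  0.26 ]
 [ 1.     0.002 -0.   ]
 [-0.001  0.26  -0.966]]
[-8.58148631e-01  4.09359639e-01  1.65437475e+00  3.78270354e-05
  1.07863129e+00 -8.56693771e-01]
t1.82 tcp [ 0.4309 -0.3187  0.3036] rx [-0.0031  1.      0.0057] z [ 0.0027  0.0057 -1.    ] F [ 2.4  4.2 -0.1] gap 0.999 gf 0.0
turn [ 0.00045 -0.0009  -0.00555] rows>= 0.3
dp before turn [0.4083 0.3674 0.0106] rows>= 6.6
dp after turn [0.3953 0.3814 0.0073] rows>= 6.6
```

View pics/w1.png

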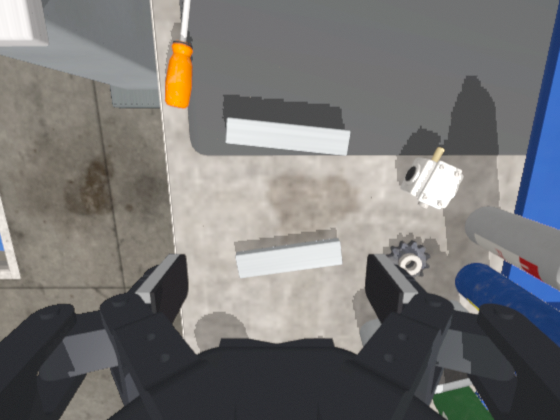

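The wrist view shows the thick bar at (287,136) and the flat bar at (289,258), with the carburettor and sprocket to their right. I'll carry on to the handle.

```bash
python3 -m crank '[{"dp":[0.06,0.054,0],"delta_rot":[0,0,0],"fingers":1},{"dp":[0.06,0.054,0],"delta_rot":[0,0,0],"fingers":1},{"dp":[0.06,0.054,0],"delta_rot":[0,0,0],"fingers":1},{"dp":[0.06,0.054,0],"delta_rot":[0,0,0],"fingers":1},{"dp":[0.06,0.054,0],"delta_rot":[0,0,0],"fingers":1},{"dp":[0.06,0.054,0],"delta_rot":[0,0,0],"fingers":1},{"dp":[0.06,0.052,0],"delta_rot":[0,0,-0.0055],"fingers":1},{"dp":[0,0,0],"delta_rot":[0,0,0],"fingers":1},{"dp":[0,0,0],"delta_rot":[0,0,0],"fingers":1},{"dp":[0,0,0],"delta_rot":[0,0,0],"fingers":1}]' >/dev/null
python3 - <<'E'
from h import *
m,p,d=snap('wrist','w2')
C=cloud(m,d);np.save('w2C.npy',C)
g=p.max(2);Z=C[...,2]
w=((Z>.095)&(Z<.115)&(g<80)).astype(np.uint8)
k,l,s,c=cv2.connectedComponentsWithStats(w)
for i in range(1,k):
    if s[i,4]>100:
        y,x=np.where(l==i);print('dark',s[i],C[y,x].mean(0).round(4),plane(m,[c[i]],.106).round(4))
w=((np.abs(Z-.1)<.006)&(g>120)).astype(np.uint8)
k,l,s,c=cv2.connectedComponentsWithStats(w)
for i in range(1,k):
    if s[i,4]>300:
        y,x=np.where(l==i);print('blk',s[i],rect(plane(m,np.c_[x,y],.1)))
go([.614,-.114,.21],np.pi/2+.038)
E
```

```text
dark [268 192  21  20 312] [ 0.6154 -0.1165  0.1044] [[ 0.6154 -0.1161  0.106 ]]
blk [225   0  87  12 901] (array([0.60208923, 0.04431828]), np.float32(0.032031894), [7.736088275909424, 69.10588073730469])
blk [ 228   52   83   75 3860] (array([ 0.6048454 , -0.01949441]), np.float32(0.040780425), [59.4967155456543, 69.32730102539062])
t2.70 tcp [ 0.6138 -0.1174  0.3034] rx [-3.250e-02  9.995e-01  1.000e-04] z [-1.7e-03  1.0e-04 -1.0e+00] F [-0.5 -0.3  0.5] gap 1.001 gf 0.0
turn [-2.6e-04 -2.0e-05 -8.8e-04] rows>= 0.0
dp before turn [0.0068 0.001  0.1868] rows>= 2.2
dp after turn [0.0069 0.0007 0.1868] rows>= 2.2
```

View pics/w2.png

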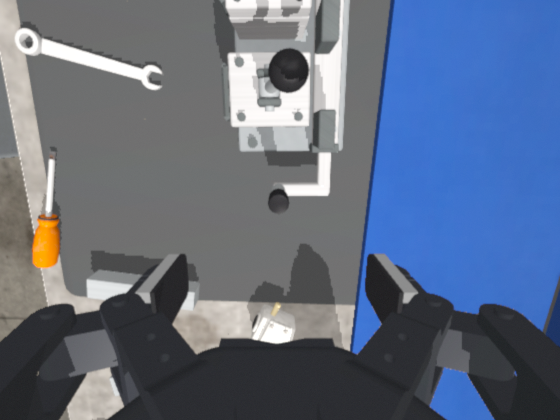

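The wrist view shows the handle grip at (278,201), clear all round. I'll grasp it with the fingers closing along x.

```bash
python3 -m crank '[{"dp":[0.0024,0.0034,0.06],"delta_rot":[0,0,0],"fingers":0.3},{"dp":[0,0,0.06],"delta_rot":[0,0,0],"fingers":0.3},{"dp":[0,0,0.06],"delta_rot":[0,0,0],"fingers":0.3},{"dp":[0,0,0.06],"delta_rot":[0,0,0],"fingers":0.3},{"dp":[0,0,0.06],"delta_rot":[0,0,0],"fingers":0.3},{"dp":[0,0,0.014],"delta_rot":[0,0,0],"fingers":0.3},{"dp":[0,0,0],"delta_rot":[0,0,0],"fingers":-1},{"dp":[0,0,0],"delta_rot":[0,0,0],"fingers":-1},{"dp":[0,0,0],"delta_rot":[0,0,0],"fingers":-1},{"dp":[0,0,0],"delta_rot":[0,0,0],"fingers":-1},{"dp":[0,0,0],"delta_rot":[0,0,0],"fingers":-1},{"dp":[0,0,0],"delta_rot":[0,0,0],"fingers":-1}]' 50
python3 -m crank '[{"dp":[0.014,0,0],"delta_rot":[0,0,0],"fingers":-1},{"dp":[0.014,0,0],"delta_rot":[0,0,0],"fingers":-1},{"dp":[0.014,0,0],"delta_rot":[0,0,0],"fingers":-1},{"dp":[0.014,0,0],"delta_rot":[0,0,0],"fingers":-1},{"dp":[0.014,0,0],"delta_rot":[0,0,0],"fingers":-1},{"dp":[0.014,0,0],"delta_rot":[0,0,0],"fingers":-1},{"dp":[0,0,0],"delta_rot":[0,0,0],"fingers":-1},{"dp":[0,0,0],"delta_rot":[0,0,0],"fingers":-1}]'
```

```text
t: 3.7
tcp_pos: [0.6155, -0.1163, 0.149]
tool_rot: [0.695, 0.719, -0.001, 0.0]
force: [-3.7, -2.5, 2.4]
finger_gap: 0.216
gripper_force: 49.3
t: 4.37
tcp_pos: [0.6142, -0.0814, 0.149]
tool_rot: [0.693, 0.72, -0.005, 0.005]
force: [-8.2, -25.8, 0.3]
finger_gap: 0.217
gripper_force: 49.3
```

```bash
python3 -m crank '[{"dp":[0,0,0],"delta_rot":[0,0,0],"fingers":-1},{"dp":[0,0,0],"delta_rot":[0,0,0],"fingers":-1},{"dp":[0,0,0],"delta_rot":[0,0,0],"fingers":-1},{"dp":[0,0,0],"delta_rot":[0,0,0],"fingers":-1}]'
python3 - <<'E'
from h import *
st();m,p,d=snap('wrist','w3');m,p,d=snap('top','t3')
cv2.imwrite('pics/t3c.png',cv2.resize(p[155:215,190:330,::-1],(784,336),interpolation=cv2.INTER_CUBIC))
E
```

```text
t: 4.7
tcp_pos: [0.6142, -0.0814, 0.149]
tool_rot: [0.694, 0.72, -0.005, 0.004]
force: [-9.3, -24.1, 0.4]
finger_gap: 0.214
gripper_force: 49.3
t4.70 tcp [ 0.6142 -0.0814  0.149 ] rx [-0.0373  0.9992 -0.0135] z [-9.000e-04 -1.350e-02 -9.999e-01] F [ -9.3 -24.1   0.4] gap 0.214 gf 49.3
```

View pics/w3.png

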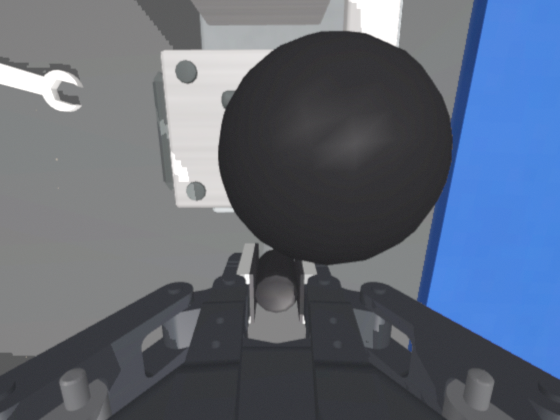

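The ball knob of the right-hand lever is right next to the gripper body, so the body or camera is blocked by it, with the slide still about 11 mm short. I'll release, move clear, turn so the camera faces the robot, and push with closed fingertips from the right.

```bash
python3 -m crank '[{"dp":[-0.014,0,0],"delta_rot":[0,0,0],"fingers":-1},{"dp":[0,0,0],"delta_rot":[0,0,0],"fingers":0.3},{"dp":[0,0,0],"delta_rot":[0,0,0],"fingers":0.3},{"dp":[0,0,-0.07],"delta_rot":[0,0,0],"fingers":0.3},{"dp":[0,0,-0.07],"delta_rot":[0,0,0],"fingers":0.3},{"dp":[0,0,-0.06],"delta_rot":[0,0,0],"fingers":0},{"dp":[-0.05,0,0],"delta_rot":[0,0,0],"fingers":-1},{"dp":[-0.05,0,0],"delta_rot":[0,0,0],"fingers":-1},{"dp":[0,0,0],"delta_rot":[0,0,-0.0192],"fingers":-1},{"dp":[0,0,0],"delta_rot":[0,0,-0.0192],"fingers":-1},{"dp":[0,0,0],"delta_rot":[0,0,-0.0192],"fingers":-1},{"dp":[0,0,0],"delta_rot":[0,0,-0.0192],"fingers":-1}]'
python3 -m crank '[{"dp":[0,0,0],"delta_rot":[0,0,-0.0192],"fingers":-1},{"dp":[0,0,0],"delta_rot":[0,0,-0.0192],"fingers":-1},{"dp":[0,0,0],"delta_rot":[0,0,-0.0192],"fingers":-1},{"dp":[0,0,0],"delta_rot":[0,0,-0.0192],"fingers":-1},{"dp":[0,0,0],"delta_rot":[0,0,-0.0192],"fingers":-1},{"dp":[0,0,0],"delta_rot":[0,0,-0.0192],"fingers":-1},{"dp":[0,0,0],"delta_rot":[0,0,-0.0192],"fingers":-1},{"dp":[0,0,0],"delta_rot":[0,0,-0.0192],"fingers":-1},{"dp":[0,0,0],"delta_rot":[0,0,-0.0192],"fingers":-1},{"dp":[0,0,0],"delta_rot":[0,0,0],"fingers":-1},{"dp":[0,0,0],"delta_rot":[0,0,0],"fingers":-1}]' 
python3 - <<'E'
from h import *
m,p,d=snap('wrist','w4')
m,p,d=snap('top','t4');C=cloud(m,d);S=np.s_[165:205,300:330]
w=np.zeros(d.shape,np.uint8);w[S]=(p[S].max(2)<50)&(np.abs(C[S][...,2]-.1)<.02);y,x=np.where(w);print('handle',len(x),plane(m,[[x.mean(),y.mean()]] if len(x) else [[0,0]],.106))
go([.617,-.155,.143],np.pi+.038)
E
```

```text
t: 5.8
tcp_pos: [0.6177, -0.1298, 0.2482]
tool_rot: [0.5, 0.866, 0.001, 0.002]
force: [0.4, 0.3, -0.3]
finger_gap: 0.001
gripper_force: 0.0
t: 6.72
tcp_pos: [0.6175, -0.1297, 0.2478]
tool_rot: [-0.014, 1.0, -0.0, 0.001]
force: [-0.2, -0.4, 0.8]
finger_gap: -0.0
gripper_force: 0.0
handle 3 [[ 0.60684394 -0.09071091  0.106     ]]
t6.82 tcp [ 0.6172 -0.13    0.2475] rx [-0.9996 -0.0291 -0.0013] z [ 1.3e-03 -3.0e-04 -1.0e+00] F [-0.2  0.2  0.6] gap -0.001 gf 0.0
turn [-5.00e-05  2.00e-04 -1.42e-03] rows>= 0.1
dp before turn [ 0.0021 -0.05    0.2089] rows>= 2.6
dp after turn [ 0.0023 -0.05    0.2089] rows>= 2.6
```

View pics/w4.png

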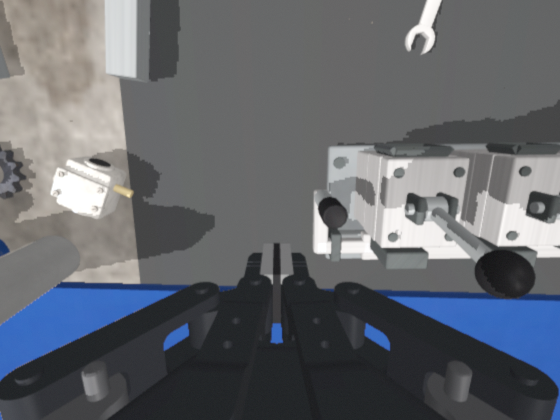

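The wrist view shows the handle at (333,213), with the closed fingers free to its right. I'll descend and push left (+tool y).

```bash
python3 -m crank '[{"dp":[0.002,-0.05,0.035],"delta_rot":[0,0,-0.0014],"fingers":-1},{"dp":[0,0,0.058],"delta_rot":[0,0,0],"fingers":-1},{"dp":[0,0,0.058],"delta_rot":[0,0,0],"fingers":-1},{"dp":[0,0,0.058],"delta_rot":[0,0,0],"fingers":-1},{"dp":[0,0,0],"delta_rot":[0,0,0],"fingers":-1},{"dp":[0,0.02,0],"delta_rot":[0,0,0],"fingers":-1},{"dp":[0,0.02,0],"delta_rot":[0,0,0],"fingers":-1},{"dp":[0,0.02,0],"delta_rot":[0,0,0],"fingers":-1},{"dp":[0,0.02,0],"delta_rot":[0,0,0],"fingers":-1},{"dp":[0,0.02,0],"delta_rot":[0,0,0],"fingers":-1},{"dp":[0,0,0],"delta_rot":[0,0,0],"fingers":-1},{"dp":[0,0,0],"delta_rot":[0,0,0],"fingers":-1}]'
python3 -m crank '[{"dp":[0,0.01,0],"delta_rot":[0,0,0],"fingers":-1},{"dp":[0,0,0],"delta_rot":[0,0,0],"fingers":-1},{"dp":[0,0,0],"delta_rot":[0,0,0],"fingers":-1}]'
```

```text
t: 7.82
tcp_pos: [0.6157, -0.1081, 0.1445]
tool_rot: [-0.022, 1.0, -0.004, 0.002]
force: [-2.1, -11.5, 1.3]
finger_gap: -0.005
gripper_force: 5.6
t: 8.07
tcp_pos: [0.6157, -0.1075, 0.1447]
tool_rot: [-0.022, 1.0, -0.007, 0.002]
force: [-3.5, -24.6, 0.0]
finger_gap: 0.002
gripper_force: 11.8
```

```bash
python3 -m crank '[{"dp":[0,-0.04,0],"delta_rot":[0,0,0],"fingers":-1},{"dp":[0,-0.04,0],"delta_rot":[0,0,0],"fingers":-1},{"dp":[0,0,-0.07],"delta_rot":[0,0,0],"fingers":-1},{"dp":[0,0,-0.07],"delta_rot":[0,0,0],"fingers":-1},{"dp":[0,-0.08,-0.01],"delta_rot":[0,0,0],"fingers":0},{"dp":[0,-0.08,-0.01],"delta_rot":[0,0,0],"fingers":1},{"dp":[0,-0.04,0],"delta_rot":[0,0,0],"fingers":1},{"dp":[0,0,0],"delta_rot":[0,0,0],"fingers":1},{"dp":[0,0,0],"delta_rot":[0,0,0],"fingers":1}]'
python3 - <<'E'
from h import *
m,p,d=snap('top','t5')
cv2.imwrite('pics/t5c.png',cv2.resize(p[150:230,190:330,::-1],(784,448),interpolation=cv2.INTER_CUBIC))
m,p,d=snap('side','s5')
cv2.imwrite('pics/s5c.png',cv2.resize(p[150:260,250:350,::-1],(545,600),interpolation=cv2.INTER_CUBIC))
go([.46,-.27,.3],np.pi)
E
```

```text
t: 8.82
tcp_pos: [0.6201, -0.2407, 0.2235]
tool_rot: [-0.019, 1.0, -0.0, 0.001]
force: [0.2, 0.6, 0.2]
finger_gap: 0.709
gripper_force: 0.0
t8.92 tcp [ 0.6197 -0.2387  0.2227] rx [-9.992e-01 -4.040e-02  5.000e-04] z [-5.e-04  1.e-03 -1.e+00] F [ 1.3 -0.5  0.1] gap 0.87 gf 0.0
turn [ 1.50e-04 -8.00e-05  6.44e-03] rows>= 0.3
dp before turn [ 0.3217 -0.0495 -0.1546] rows>= 4.3
dp after turn [ 0.3194 -0.0626 -0.1547] rows>= 4.3
```

View pics/t5c.png

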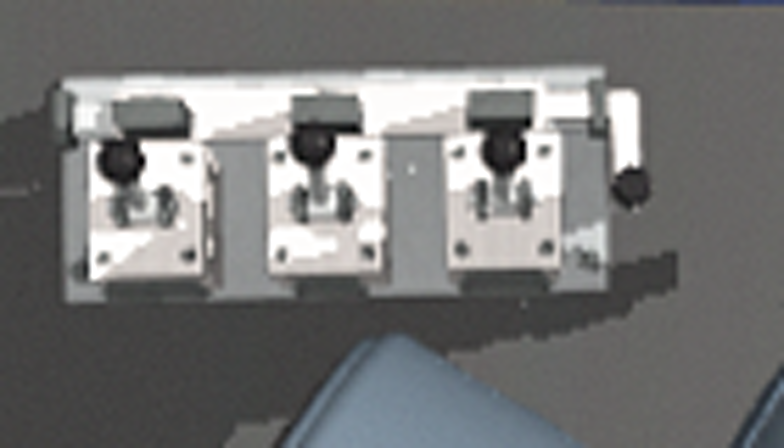

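View pics/s5c.png

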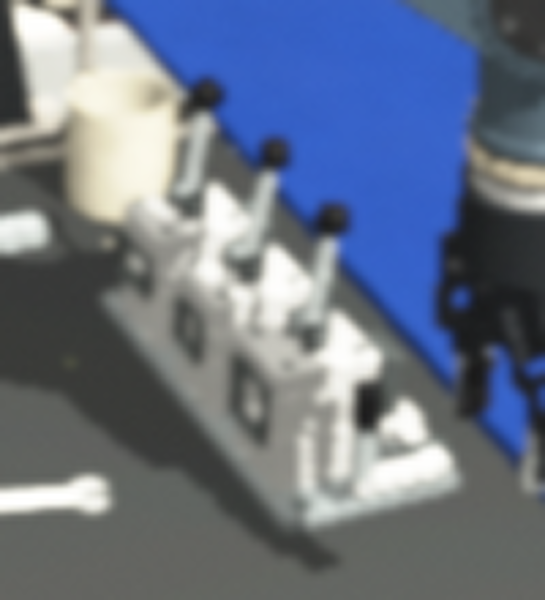

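The stop blocks now stand squarely behind all three collets, so the slide had simply started about 11 mm off its park end. The lip widths (103–212, 295–370 and 462–553) give left = flat, middle = thin and right = thick. Next I'll measure the thick and flat bars from above.

```bash
python3 -m crank '[{"dp":[0.05,-0.035,-0.03],"delta_rot":[0,0,0],"fingers":1},{"dp":[0.07,-0.035,-0.03],"delta_rot":[0,0,0.0064],"fingers":1},{"dp":[0.07,-0.035,-0.03],"delta_rot":[0,0,0],"fingers":1},{"dp":[0.07,-0.035,-0.03],"delta_rot":[0,0,0],"fingers":1},{"dp":[0.07,-0.035,-0.03],"delta_rot":[0,0,0],"fingers":1},{"dp":[0.05,-0.035,0],"delta_rot":[0,0,0],"fingers":1},{"dp":[0,0,0],"delta_rot":[0,0,0],"fingers":1},{"dp":[0,0,0],"delta_rot":[0,0,0],"fingers":1},{"dp":[0,0,0],"delta_rot":[0,0,0],"fingers":1}]'
cat >> h.py <<'E'
def bars(m,p,d,zlo=.006,zhi=.04):
    """raised light bar-like blobs: top height, centre, yaw, sizes"""
    C=cloud(m,d);Z=C[...,2];w=((Z>zlo)&(Z<zhi)&(p.min(2)>100)).astype(np.uint8)
    w=cv2.morphologyEx(w,cv2.MORPH_OPEN,np.ones((3,3)));k,l,s,c=cv2.connectedComponentsWithStats(w);out=[]
    for i in range(1,k):
        if s[i,4]>800:
            y,x=np.where(l==i);h=np.percentile(Z[y,x],70);top=np.abs(Z[y,x]-h)<.006
            r=rect(plane(m,np.c_[x,y][top],h));print(s[i],'h %.4f'%h,'c',r[0].round(4),'yaw %.4f'%r[1],np.round(r[2],1));out.append((h,r))
    return out
E
python3 - <<'E'
from h import *
st();m,p,d=snap('wrist','w6');bars(m,p,d)
E
```

```text
t: 9.67
tcp_pos: [0.4327, -0.3458, 0.297]
tool_rot: [-0.0, 1.0, 0.0, 0.0]
force: [-0.2, 0.0, 0.3]
finger_gap: 1.003
gripper_force: 0.0
t9.67 tcp [ 0.4327 -0.3458  0.297 ] rx [-1.e+00 -4.e-04 -2.e-04] z [ 2.e-04  9.e-04 -1.e+00] F [-0.2  0.   0.3] gap 1.003 gf 0.0
[ 322  132   44  118 3166] h 0.0279 c [ 0.4404 -0.2679] yaw -0.1059 [ 28.9 139.4]
[ 186  134   49  114 3112] h 0.0107 c [ 0.4436 -0.4258] yaw 0.1454 [ 34.6 139.3]
[ 471  280   89   34 1654] h 0.0177 c [ 0.5824 -0.0276] yaw -1.4977 [ 42.3 111. ]
[ 273  295   52   46 1525] h 0.0371 c [ 0.6104 -0.3228] yaw 1.1965 [46.7 54.2]
```

View pics/w6.png

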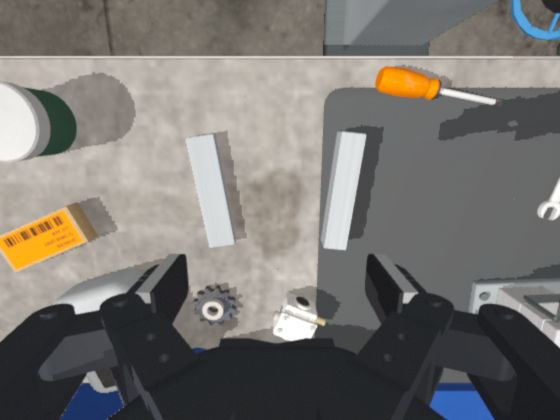

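The wrist view shows the flat bar at (210,190), the thick bar at (343,190), and the sprocket and carburettor below them. I'll grasp the thick bar 45 mm behind its centre.

```bash
python3 - <<'E'
from h import *
y=-.106;a=np.array([np.cos(y),np.sin(y)]);g=np.array([.4404,-.2679])-.045*a
go([*g,.178],np.pi+y)
E
```

```text
t9.72 tcp [ 0.433  -0.3458  0.2968] rx [-1.0e+00 -1.2e-03  1.0e-04] z [-1.e-04  1.e-03 -1.e+00] F [ 0.4  0.  -0.3] gap 1.002 gf 0.0
turn [ 1.600e-04 -2.000e-05  1.707e-02] rows>= 0.9
dp before turn [0.0745 0.1651 0.2378] rows>= 3.6
dp after turn [0.0918 0.1564 0.2376] rows>= 3.6
```

```bash
python3 -m crank '[{"dp":[0,0,0],"delta_rot":[0,0,0.0171],"fingers":0.4},{"dp":[0.023,0.039,0.059],"delta_rot":[0,0,0],"fingers":0.4},{"dp":[0.023,0.039,0.059],"delta_rot":[0,0,0],"fingers":0.4},{"dp":[0.023,0.039,0.06],"delta_rot":[0,0,0],"fingers":0.4},{"dp":[0.023,0.039,0.06],"delta_rot":[0,0,0],"fingers":0.4},{"dp":[0,0,0.05],"delta_rot":[0,0,0],"fingers":0.4},{"dp":[0,0,0.05],"delta_rot":[0,0,0],"fingers":0.4},{"dp":[0,0,0.05],"delta_rot":[0,0,0],"fingers":0.4},{"dp":[0,0,0.05],"delta_rot":[0,0,0],"fingers":0.4},{"dp":[0,0,0],"delta_rot":[0,0,0],"fingers":0.4}]'
python3 -m crank '[{"dp":[0,0,0],"delta_rot":[0,0,0],"fingers":-1},{"dp":[0,0,0],"delta_rot":[0,0,0],"fingers":-1},{"dp":[0,0,0],"delta_rot":[0,0,0],"fingers":-1},{"dp":[0,0,0],"delta_rot":[0,0,0],"fingers":-1},{"dp":[0,0,0],"delta_rot":[0,0,0],"fingers":-1},{"dp":[0,0,0],"delta_rot":[0,0,0],"fingers":-1}]' 110
python3 - <<'E'
from h import *
st()
E
```

```text
t: 10.55
tcp_pos: [0.3945, -0.2621, 0.074]
tool_rot: [0.053, 0.999, 0.003, -0.003]
force: [-0.6, -1.0, 0.0]
finger_gap: 0.701
gripper_force: 0.0
t: 11.05
tcp_pos: [0.3954, -0.2649, 0.0796]
tool_rot: [0.054, 0.999, -0.001, 0.001]
force: [1.3, 2.5, 8.0]
finger_gap: 0.301
gripper_force: 108.9
t11.05 tcp [ 0.3954 -0.2649  0.0796] rx [-0.9942  0.1077 -0.0021] z [ 0.002  -0.0016 -1.    ] F [1.3 2.5 8. ] gap 0.301 gf 108.9
```

```bash
python3 -m crank '[{"dp":[0,0,-0.04],"delta_rot":[0,0,0],"fingers":-1},{"dp":[0,0,-0.04],"delta_rot":[0,0,0],"fingers":-1},{"dp":[0,0,-0.04],"delta_rot":[0,0,0],"fingers":-1},{"dp":[0,0,0],"delta_rot":[0,0,0],"fingers":-1},{"dp":[0,0,0],"delta_rot":[0,0,0],"fingers":-1}]'
python3 - <<'E'
from h import *
go([.425,-.0263,.1185],np.pi+.038)
E
```

```text
t: 11.47
tcp_pos: [0.3952, -0.2653, 0.1391]
tool_rot: [0.054, 0.999, -0.001, 0.001]
force: [0.4, -0.4, -1.8]
finger_gap: 0.301
gripper_force: 108.8
t11.47 tcp [ 0.3952 -0.2653  0.1391] rx [-0.9942  0.1079 -0.0024] z [ 0.0022 -0.0025 -1.    ] F [ 0.4 -0.4 -1.8] gap 0.301 gf 108.8
turn [-0.00038  0.00036 -0.02326] rows>= 1.2
dp before turn [-0.0076  0.4817  0.0401] rows>= 5.8
dp after turn [-0.0777  0.4753  0.0412] rows>= 5.8
```

```bash
python3 -m crank '[{"dp":[0,0,0],"delta_rot":[0,0,-0.0116],"fingers":-1},{"dp":[0,0,0],"delta_rot":[0,0,-0.0116],"fingers":-1},{"dp":[-0.0111,0.068,0.0059],"delta_rot":[0,0,0],"fingers":-1},{"dp":[-0.0111,0.068,0.0059],"delta_rot":[0,0,0],"fingers":-1},{"dp":[-0.0111,0.068,0.0059],"delta_rot":[0,0,0],"fingers":-1},{"dp":[-0.0111,0.068,0.0059],"delta_rot":[0,0,0],"fingers":-1},{"dp":[-0.0111,0.068,0.0059],"delta_rot":[0,0,0],"fingers":-1},{"dp":[-0.0111,0.068,0.0059],"delta_rot":[0,0,0],"fingers":-1},{"dp":[-0.0111,0.068,0.0059],"delta_rot":[0,0,0],"fingers":-1},{"dp":[0,0,0],"delta_rot":[0,0,0],"fingers":-1},{"dp":[0,0,0],"delta_rot":[0,0,0],"fingers":-1},{"dp":[0,0,0],"delta_rot":[0,0,0],"fingers":-1}]'
python3 - <<'E'
from h import *
st();m,p,d=snap('wrist','w7');C=cloud(m,d);Z=C[...,2];np.savez('w7.npz',p=p,C=C)
print([(r,c,C[r,c].round(3)) for r,c in((200,278),(250,278),(280,278),(330,278))])
E
```

```text
t: 12.47
tcp_pos: [0.4246, -0.0254, 0.1167]
tool_rot: [-0.019, 1.0, 0.0, -0.0]
force: [0.6, 0.8, -2.7]
finger_gap: 0.303
gripper_force: 109.3
t12.47 tcp [ 0.4246 -0.0254  0.1167] rx [-9.993e-01 -3.860e-02  7.000e-04] z [-8.e-04  1.e-04 -1.e+00] F [ 0.6  0.8 -2.7] gap 0.303 gf 109.3
[(200, 278, array([ 0.403, -0.026, -0.001])), (250, 278, array([ 0.411, -0.026,  0.065])), (280, 278, array([ 0.426, -0.025,  0.064])), (330, 278, array([ 0.451, -0.024,  0.065]))]
```

View pics/w7.png

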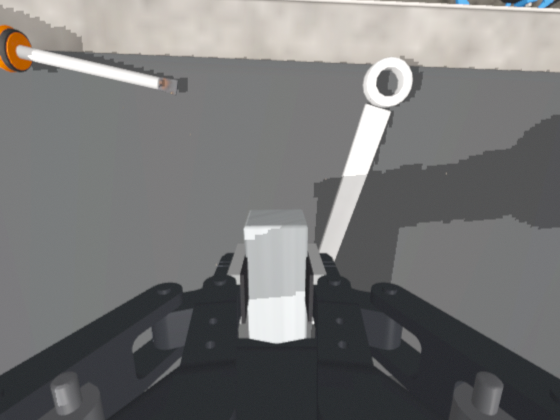

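```bash
python3 -m crank '[{"dp":[0,0,-0.0065],"delta_rot":[0,0,0],"fingers":-1},{"dp":[-0.02,0,0],"delta_rot":[0,0,0],"fingers":-1},{"dp":[-0.02,0,0],"delta_rot":[0,0,0],"fingers":-1},{"dp":[-0.02,0,0],"delta_rot":[0,0,0],"fingers":-1},{"dp":[-0.02,0,0],"delta_rot":[0,0,0],"fingers":-1},{"dp":[0,0,0],"delta_rot":[0,0,0],"fingers":-1},{"dp":[0,0,0],"delta_rot":[0,0,0],"fingers":-1}]' && python3 -m crank '[{"dp":[-0.01,0,0],"delta_rot":[0,0,0],"fingers":-1},{"dp":[-0.01,0,0],"delta_rot":[0,0,0],"fingers":-1},{"dp":[-0.01,0,0],"delta_rot":[0,0,0],"fingers":-1},{"dp":[0,0,0],"delta_rot":[0,0,0],"fingers":-1},{"dp":[0,0,0],"delta_rot":[0,0,0],"fingers":-1}]'
```

```text
t: 13.1
tcp_pos: [0.4501, -0.0209, 0.1191]
tool_rot: [-0.019, 1.0, 0.005, -0.019]
force: [-26.4, -3.6, 6.5]
finger_gap: 0.3
gripper_force: 110.8
t: 13.52
tcp_pos: [0.4529, -0.0193, 0.1178]
tool_rot: [-0.018, 0.999, 0.008, -0.033]
force: [-48.2, -15.7, 14.3]
finger_gap: 0.302
gripper_force: 113.9
```

```bash
python3 -m crank '[{"dp":[0.06,0,0],"delta_rot":[0,0,0],"fingers":-1},{"dp":[0.04,0,0],"delta_rot":[0,0,0],"fingers":-1},{"dp":[0,0,0],"delta_rot":[0,0,0],"fingers":-1},{"dp":[0,0,0],"delta_rot":[0,0,0],"fingers":-1},{"dp":[0,0,0],"delta_rot":[0,0,0],"fingers":-1}]'
python3 - <<'E'
from h import *
st();m,p,d=snap('wrist','w8');C=cloud(m,d);Z=C[...,2]
w=((Z>.05)&(Z<.08)&(p.min(2)>90));w[:, :225]=0;w[:,330:]=0;w[345:]=0
y,x=np.where(w);P=C[y,x];A=np.c_[P[:,:2],np.ones(len(P))];f=np.linalg.lstsq(A,P[:,2],rcond=None)[0];print('bar top plane',f.round(4),'x',np.percentile(P[:,0],[0.5,50,99]).round(4),'z',np.median(P[:,2]).round(4))
# side edges -> yaw and lateral
for r in range(215,345,15):
    c=np.where(w[r])[0]
    if len(c)>8:print(r,plane(m,[(c[0],r),(c[-1],r)],.067)[:,:2].round(4).tolist())
m,p,d=snap('side','s8');cv2.imwrite('pics/s8c.png',cv2.resize(p[170:290,220:340,::-1],(600,600),interpolation=cv2.INTER_CUBIC))
m,p,d=snap('top','t8');cv2.imwrite('pics/t8c.png',cv2.resize(p[150:260,200:340,::-1],(763,600),interpolation=cv2.INTER_CUBIC))
E
```

```text
t: 13.93
tcp_pos: [0.4323, -0.0262, 0.1209]
tool_rot: [-0.018, 1.0, -0.001, 0.002]
force: [0.3, 0.7, -1.7]
finger_gap: 0.301
gripper_force: 111.1
t13.93 tcp [ 0.4323 -0.0262  0.1209] rx [-0.9993 -0.0369 -0.0043] z [ 0.0044 -0.0014 -1.    ] F [ 0.3  0.7 -1.7] gap 0.301 gf 111.1
bar top plane [ 0.1008 -0.0053  0.0247] x [0.4057 0.4283 0.4636] z 0.0689
215 [[0.4033, -0.0395], [0.4024, -0.0152]]
230 [[0.4102, -0.0407], [0.4093, -0.0135]]
245 [[0.4175, -0.0451], [0.4162, -0.0099]]
260 [[0.4248, -0.0474], [0.4234, -0.0071]]
275 [[0.4321, -0.04], [0.4311, -0.0139]]
290 [[0.4398, -0.04], [0.4389, -0.0139]]
305 [[0.4478, -0.0404], [0.4468, -0.0129]]
320 [[0.456, -0.0408], [0.455, -0.0129]]
335 [[0.4645, -0.0407], [0.4635, -0.0129]]
```

View pics/s8c.png

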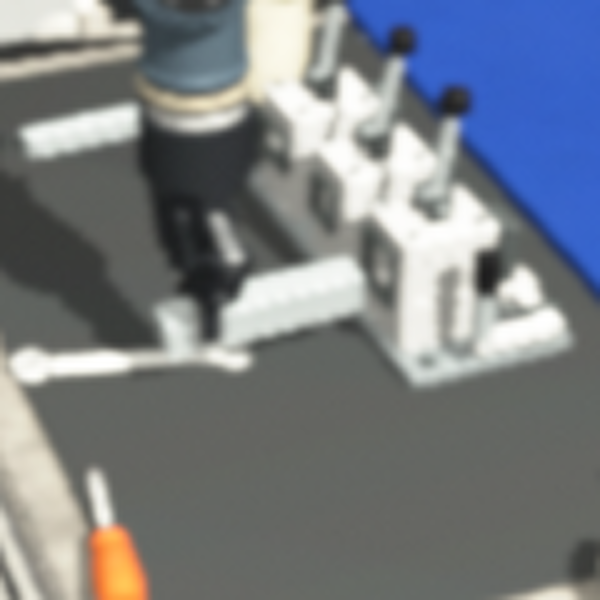

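The side view shows the bar held just in front of the right-hand mouth and pitched nose-up after the blocked push. I'll set it down nearby, measure the three mouths from above and regrasp.

```bash
python3 -m crank '[{"dp":[0.02,-0.07,0],"delta_rot":[0,0,0],"fingers":-1},{"dp":[0,-0.07,0],"delta_rot":[0,0,0],"fingers":-1},{"dp":[0,-0.07,0],"delta_rot":[0,0,0],"fingers":-1},{"dp":[0,0,0.03],"delta_rot":[0,0,0],"fingers":-1},{"dp":[0,0,0.03],"delta_rot":[0,0,0],"fingers":-1},{"dp":[0,0,0.014],"delta_rot":[0,0,0],"fingers":-1},{"dp":[0,0,0],"delta_rot":[0,0,0],"fingers":-1},{"dp":[0,0,0],"delta_rot":[0,0,0],"fingers":0.3},{"dp":[0,0,0],"delta_rot":[0,0,0],"fingers":0.3},{"dp":[0,0,0],"delta_rot":[0,0,0],"fingers":0.3},{"dp":[0,0,-0.08],"delta_rot":[0,0,0],"fingers":0.3},{"dp":[0,0,-0.08],"delta_rot":[0,0,0],"fingers":0.3}]'
python3 -m crank '[{"dp":[0,0,-0.08],"delta_rot":[0,0,0],"fingers":0.3},{"dp":[0,0,-0.08],"delta_rot":[0,0,0],"fingers":0.3},{"dp":[0,0,-0.08],"delta_rot":[0,0,0],"fingers":0.3},{"dp":[-0.05,0.065,-0.01],"delta_rot":[0,0,0],"fingers":-1},{"dp":[-0.05,0.065,0],"delta_rot":[0,0,0],"fingers":-1},{"dp":[-0.05,0.065,0],"delta_rot":[0,0,0],"fingers":-1},{"dp":[-0.05,0.065,0],"delta_rot":[0,0,0],"fingers":-1},{"dp":[-0.05,0.065,0],"delta_rot":[0,0,0],"fingers":-1},{"dp":[-0.05,0.06,0],"delta_rot":[0,0,0],"fingers":-1},{"dp":[-0.05,0,0],"delta_rot":[0,0,0],"fingers":-1},{"dp":[-0.05,0,0],"delta_rot":[0,0,0],"fingers":-1},{"dp":[0,0,0],"delta_rot":[0,0,0],"fingers":-1}]'
python3 -m crank '[{"dp":[0,0,0],"delta_rot":[0,0,0],"fingers":-1},{"dp":[0,0,0],"delta_rot":[0,0,0],"fingers":-1}]' >/dev/null
python3 - <<'E'
from h import *
st();m,p,d=snap('wrist','w9');C=cloud(m,d);np.savez('w9.npz',p=p,C=C)
g=p.min(2);Z=C[...,2]
w=((np.abs(Z-.1)<.006)&(g>110)).astype(np.uint8)
k,l,s,c=cv2.connectedComponentsWithStats(w)
for i in range(1,k):
    if s[i,4]>800:
        y,x=np.where(l==i);print('blk',s[i],np.median(Z[y,x]).round(4),rect(plane(m,np.c_[x,y],.1)))
w=((Z>.04)&(Z<.09)&(p.max(2)<90)&(C[...,0]<.58)&(C[...,0]>.54)).astype(np.uint8)
k,l,s,c=cv2.connectedComponentsWithStats(w)
for i in range(1,k):
    if s[i,4]>60:
        y,x=np.where(l==i);P=C[y,x];print('lip',s[i],'y',np.percentile(P[:,1],[1,99]).round(4),'x',np.percentile(P[:,0],[1,99]).round(4),'z',np.percentile(P[:,2],[5,95]).round(4))
E
```

```text
t: 15.08
tcp_pos: [0.4225, -0.1295, 0.1619]
tool_rot: [-0.019, 1.0, 0.002, -0.004]
force: [1.3, 0.1, -0.1]
finger_gap: 0.648
gripper_force: 0.0
t: 16.08
tcp_pos: [0.6205, 0.0707, 0.2899]
tool_rot: [-0.02, 1.0, -0.0, 0.004]
force: [1.0, 0.3, 0.6]
finger_gap: 0.0
gripper_force: 0.0
t16.25 tcp [0.6151 0.0697 0.2888] rx [-0.9993 -0.0383  0.0012] z [-1.2e-03  1.0e-04 -1.0e+00] F [-0.7  0.4  0.5] gap 0.002 gf 0.0
blk [ 247  149   70   78 3998] 0.0995 (array([0.60038501, 0.07310393]), np.float32(0.040851235), [59.4328498840332, 69.5625228881836])
blk [ 348  149   75   77 3916] 0.0995 (array([0.59657037, 0.16358902]), np.float32(0.03666985), [60.822025299072266, 68.42598724365234])
blk [ 141  150   75   77 3882] 0.0995 (array([ 0.60410376, -0.01753703]), np.float32(0.036667943), [60.4105110168457, 68.51866912841797])
lip [155 139  60   9 226] y [-0.0419  0.0042] x [0.5612 0.5681] z [0.0447 0.0892]
lip [264 139  38   9 194] y [0.0568 0.0886] x [0.5581 0.5655] z [0.0497 0.0849]
lip [346 138  62   9 196] y [0.136  0.1878] x [0.5535 0.5617] z [0.0511 0.0828]
lip [357 142  51   5 124] y [0.1422 0.1858] x [0.5577 0.5616] z [0.0801 0.0828]
```

View pics/w9.png

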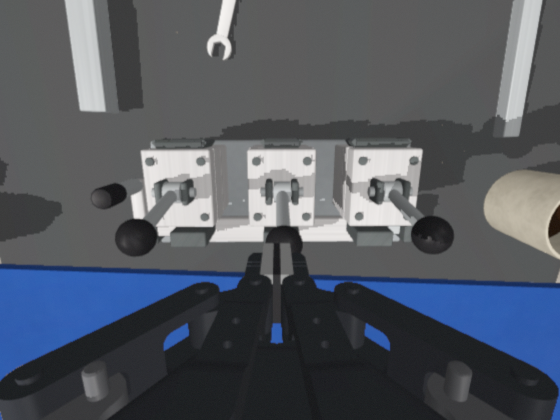

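Wrist view: collet block tops centred at about (181,187), (281,187) and (383,187), lips along row 143, and the thick bar's near portion at (95,60). Before regrasping I'll check the bar's attitude in the earlier frame and locate it again.

```bash
python3 - <<'E'
from h import *
f=np.load('w7.npz');p,C=f['p'],f['C']
for r in range(205,345,10):print(r,C[r,278].round(4),C[r,262].round(4),p[r,278])
f=np.load('w9.npz');p,C=f['p'],f['C']
# lips: profile of height just in front of each block face
for n,y0 in(('R',-.0202),('M',.0717),('L',.1636)):
    Q=C.reshape(-1,3);o=np.array([.5691+(-.0202-y0)*.04,y0]);t=Q[:,:2]-o;u=t@[.9992,.04];v=t@[-.04,.9992]
    k=(u>-.0065)&(u<-.002)&(abs(v)<.035)&(Q[:,2]>.03);print(n,k.sum(),'v',np.percentile(v[k],[1,50,99]).round(4),'z',np.percentile(Q[k,2],[5,50,80]).round(4))
go([.43,-.06,.25],np.pi+.04)
E
```

```text
205 [ 4.066e-01 -2.560e-02 -4.000e-04] [ 4.07e-01 -3.60e-02 -4.00e-04] [122 122 122]
215 [ 0.3991 -0.0262  0.0486] [ 0.3999 -0.034   0.047 ] [134 137 137]
225 [ 0.3997 -0.0263  0.0625] [ 0.3999 -0.0333  0.0626] [169 170 171]
235 [ 0.4033 -0.0262  0.0652] [ 0.4036 -0.0331  0.0652] [190 193 193]
245 [ 0.4083 -0.026   0.0643] [ 0.4079 -0.033   0.0659] [191 193 193]
255 [ 0.4131 -0.0258  0.0643] [ 0.4138 -0.033   0.0632] [190 191 193]
265 [ 0.4178 -0.0256  0.0647] [ 0.4179 -0.0328  0.065 ] [188 192 192]
275 [ 0.423  -0.0254  0.0641] [ 0.4232 -0.0327  0.0641] [189 192 193]
285 [ 0.4278 -0.0252  0.0645] [ 0.4277 -0.0325  0.0652] [188 190 191]
295 [ 0.4329 -0.025   0.0646] [ 0.4338 -0.0324  0.0636] [187 190 190]
305 [ 0.4383 -0.0248  0.0644] [ 0.438  -0.0323  0.0652] [239 241 241]
315 [ 0.4436 -0.0246  0.0644] [ 0.4442 -0.0322  0.0639] [238 241 241]
325 [ 0.4491 -0.0244  0.0643] [ 0.4491 -0.032   0.0647] [237 240 240]
335 [ 0.4547 -0.0242  0.0644] [ 0.4546 -0.0319  0.0648] [236 239 239]
R 314 v [-0.023   0.0047  0.0246] z [0.0615 0.0892 0.0902]
M 214 v [-0.0184  0.0007  0.0181] z [0.0799 0.0844 0.0853]
L 321 v [-0.0274 -0.004   0.0259] z [0.0662 0.0824 0.0833]
t16.30 tcp [0.6149 0.0695 0.2888] rx [-0.9993 -0.0379  0.0014] z [-1.4e-03  1.0e-04 -1.0e+00] F [ 0.3 -0.1 -0.2] gap -0.0 gf 0.0
turn [ 2.0e-05 -2.3e-04 -3.4e-04] rows>= 0.0
dp before turn [ 0.3792 -0.2448  0.0781] rows>= 5.5
dp after turn [ 0.3798 -0.244   0.0776] rows>= 5.5
```

The lip tops at z = 0.090, 0.085 and 0.083 show the mouth line is at about 0.065 m, because the collet origin sits on the 12 mm base plate. The bar was 11 mm too low. Now I'll regrasp it.

```bash
python3 -m crank '[{"dp":[0.0456,-0.055,0.0054],"delta_rot":[0,0,0],"fingers":0.3},{"dp":[0.0456,-0.055,0.0054],"delta_rot":[0,0,0],"fingers":0.3},{"dp":[0.0456,-0.055,0.0054],"delta_rot":[0,0,0],"fingers":0.3},{"dp":[0.0456,-0.055,0.0054],"delta_rot":[0,0,0],"fingers":0.3},{"dp":[0.0456,-0.055,0.0054],"delta_rot":[0,0,0],"fingers":0.3},{"dp":[0.0456,-0.055,0.0054],"delta_rot":[0,0,0],"fingers":0.3},{"dp":[0.0456,-0.055,0.0054],"delta_rot":[0,0,0],"fingers":0.3},{"dp":[0,0,0],"delta_rot":[0,0,0],"fingers":0.3},{"dp":[0,0,0],"delta_rot":[0,0,0],"fingers":0.3},{"dp":[0,0,0],"delta_rot":[0,0,0],"fingers":0.3}]'
cat >> h.py <<'E'
def pick(c,yaw,h,g=.045,off=.0656,up=.1):
    """go-to above the grasp on the bar, g behind its centre"""
    a=np.array([np.cos(yaw),np.sin(yaw)]);q=np.array(c)-g*a
    print('then down',round(up/.5,4));go([*q,h/2+off+up],np.pi+yaw)
E
python3 - <<'E'
from h import *
m,p,d=snap('wrist','w10');o=bars(m,p,d)
for h,r in o:
    if r[2][1]>130 and r[2][0]<38:pick(r[0],r[1],.028)
E
```

```text
t: 17.13
tcp_pos: [0.4636, -0.1289, 0.2702]
tool_rot: [-0.018, 1.0, 0.0, 0.0]
force: [0.1, 1.4, 0.0]
finger_gap: 0.648
gripper_force: 0.0
[   0   94   45  129 2943] h 0.0105 c [ 0.4435 -0.4237] yaw 0.1345 [ 37.  138.7]
[ 263  130   28  127 3252] h 0.0279 c [ 0.4684 -0.13  ] yaw 0.0096 [ 27.8 139.1]
[ 375  271  184   36 3335] h 0.0210 c [0.5766 0.1031] yaw -1.5271 [ 29.6 207.3]
[ 307  272   34   75 1449] h 0.0124 c [ 0.6129 -0.0624] yaw 0.1168 [29.4 98.6]
then down 0.2
t17.18 tcp [ 0.4641 -0.1285  0.2702] rx [-9.993e-01 -3.780e-02 -9.000e-04] z [ 9.e-04  0.e+00 -1.e+00] F [ 0.1 -0.   0.3] gap 0.648 gf 0.0
turn [-1.000e-05  1.400e-04 -1.539e-02] rows>= 0.8
dp before turn [ 0.1532 -0.5971  0.1811] rows>= 7.7
dp after turn [ 0.21   -0.5796  0.1812] rows>= 7.7
then down 0.2
t17.18 tcp [ 0.4641 -0.1285  0.2702] rx [-9.993e-01 -3.780e-02 -9.000e-04] z [ 9.e-04  0.e+00 -1.e+00] F [ 0.1 -0.   0.3] gap 0.648 gf 0.0
turn [-0.       0.00014  0.0045 ] rows>= 0.2
dp before turn [ 0.0817 -0.0007  0.1811] rows>= 2.4
dp after turn [ 0.0815 -0.0031  0.1812] rows>= 2.4
then down 0.2
t17.18 tcp [ 0.4641 -0.1285  0.2702] rx [-9.993e-01 -3.780e-02 -9.000e-04] z [ 9.e-04  0.e+00 -1.e+00] F [ 0.1 -0.   0.3] gap 0.648 gf 0.0
turn [1.1000e-04 1.1000e-04 2.4906e-01] rows>= 12.5
dp before turn [-0.2417  0.5444  0.1814] rows>= 7.5
dp after turn [0.543  0.245  0.1812] rows>= 7.5
```

```bash
python3 -m crank '[{"dp":[0,0,0],"delta_rot":[0,0,0.0045],"fingers":0.3},{"dp":[0.0405,-0.0015,0.06],"delta_rot":[0,0,0],"fingers":0.3},{"dp":[0.041,-0.0015,0.06],"delta_rot":[0,0,0],"fingers":0.3},{"dp":[0,0,0.06],"delta_rot":[0,0,0],"fingers":0.3},{"dp":[0,0,0.06],"delta_rot":[0,0,0],"fingers":0.3},{"dp":[0,0,0.06],"delta_rot":[0,0,0],"fingers":0.3},{"dp":[0,0,0.04],"delta_rot":[0,0,0],"fingers":0.3},{"dp":[0,0,0.038],"delta_rot":[0,0,0],"fingers":0.3},{"dp":[0,0,0],"delta_rot":[0,0,0],"fingers":0.3}]' 
python3 -m crank '[{"dp":[0,0,0],"delta_rot":[0,0,0],"fingers":-1},{"dp":[0,0,0],"delta_rot":[0,0,0],"fingers":-1},{"dp":[0,0,0],"delta_rot":[0,0,0],"fingers":-1},{"dp":[0,0,0],"delta_rot":[0,0,0],"fingers":-1},{"dp":[0,0,0],"delta_rot":[0,0,0],"fingers":-1}]' 110
python3 -m crank '[{"dp":[0,0,-0.04],"delta_rot":[0,0,0],"fingers":-1},{"dp":[0,0,-0.04],"delta_rot":[0,0,0],"fingers":-1},{"dp":[0,0,-0.04],"delta_rot":[0,0,0],"fingers":-1},{"dp":[0,0,0],"delta_rot":[0,0,0],"fingers":-1},{"dp":[0,0,0],"delta_rot":[0,0,0],"fingers":-1},{"dp":[0,0,0],"delta_rot":[0,0,0],"fingers":-1}]'
cat >> h.py <<'E'
MOUTH=dict(thick=np.array([.5691,-.0202]),thin=np.array([.5654,.0717]),flat=np.array([.5617,.1636]))
YAW=.040;AX=np.array([np.cos(YAW),np.sin(YAW)])
def pre(n,off,back=.145,dz=.001): go([*(MOUTH[n]-back*AX),.065+off+dz],np.pi+YAW)
E
python3 - <<'E'
from h import *
pre('thick',.0656)
E
```

```text
t: 17.93
tcp_pos: [0.4231, -0.1293, 0.078]
tool_rot: [-0.006, 1.0, 0.001, -0.002]
force: [-0.5, -0.5, -0.6]
finger_gap: 0.646
gripper_force: 0.0
t: 18.35
tcp_pos: [0.4239, -0.1308, 0.0821]
tool_rot: [-0.005, 1.0, -0.001, 0.001]
force: [1.2, 3.8, 6.3]
finger_gap: 0.3
gripper_force: 109.1
t: 18.85
tcp_pos: [0.423, -0.1308, 0.1406]
tool_rot: [-0.005, 1.0, 0.0, -0.0]
force: [-1.6, -0.4, -2.4]
finger_gap: 0.297
gripper_force: 109.3
t18.85 tcp [ 0.423  -0.1308  0.1406] rx [-1.0e+00 -9.3e-03  2.0e-04] z [-2.e-04  1.e-04 -1.e+00] F [-1.6 -0.4 -2.4] gap 0.297 gf 109.3
turn [ 1.00e-05 -3.00e-05 -4.88e-03] rows>= 0.2
dp before turn [-0.0044  0.2096  0.0181] rows>= 2.5
dp after turn [-0.0108  0.2094  0.018 ] rows>= 2.5
```

```bash
python3 -m crank '[{"dp":[0,0,0],"delta_rot":[0,0,-0.0049],"fingers":-1},{"dp":[-0.0027,0.0524,0.0035],"delta_rot":[0,0,0],"fingers":-1},{"dp":[-0.0027,0.0524,0.0035],"delta_rot":[0,0,0],"fingers":-1},{"dp":[-0.0027,0.0524,0.0035],"delta_rot":[0,0,0],"fingers":-1},{"dp":[-0.0027,0.0524,0.0025],"delta_rot":[0,0,0],"fingers":-1},{"dp":[0,0,0],"delta_rot":[0,0,0],"fingers":-1},{"dp":[0,0,0],"delta_rot":[0,0,0],"fingers":-1},{"dp":[0,0,0],"delta_rot":[0,0,0],"fingers":-1}]'
cat >> h.py <<'E'
def held():
    """top of the held bar behind the pads: z plane slope along x, rear edge, lateral"""
    s,_=st();m,p,d=snap('wrist','held%d'%(s['t']*10));C=cloud(m,d);S=C[225:262,266:290].reshape(-1,3)
    S=S[S[:,2]>s['tcp_pos'][2]-.075];x0=S[:,0].min();T=S[S[:,0]>x0+.004]
    f=np.polyfit(T[:,0],T[:,2],1);print('top z %.4f slope %.3f rear dx %.4f'%(np.median(T[:,2]),f[0],s['tcp_pos'][0]-x0),'tcpz-top %.4f'%(s['tcp_pos'][2]-np.median(T[:,2])))
E
python3 - <<'E'
from h import *
held();pre('thick',.068)
E
```

```text
t: 19.52
tcp_pos: [0.4245, -0.0261, 0.1336]
tool_rot: [-0.02, 1.0, 0.0, -0.0]
force: [0.1, -0.2, -2.6]
finger_gap: 0.299
gripper_force: 109.4
t19.52 tcp [ 0.4245 -0.0261  0.1336] rx [-9.992e-01 -4.090e-02  9.000e-04] z [-9.e-04  2.e-04 -1.e+00] F [ 0.1 -0.2 -2.6] gap 0.299 gf 109.4
top z 0.0790 slope -0.007 rear dx 0.0655 tcpz-top 0.0546
t19.57 tcp [ 0.4247 -0.0265  0.1337] rx [-9.992e-01 -3.970e-02  3.000e-04] z [-3.e-04 -0.e+00 -1.e+00] F [ 0.4 -0.5 -2.8] gap 0.301 gf 109.4
turn [ 0.e+00 -5.e-05 -4.e-05] rows>= 0.0
dp before turn [ 0.0009  0.0011 -0.0005] rows>= 0.0
dp after turn [ 0.0009  0.0011 -0.0005] rows>= 0.0
```

```bash
python3 -m crank '[{"dp":[-0.02,0.0005,-0.002],"delta_rot":[0,0,0],"fingers":-1},{"dp":[-0.02,0,0],"delta_rot":[0,0,0],"fingers":-1},{"dp":[-0.02,0,0],"delta_rot":[0,0,0],"fingers":-1},{"dp":[-0.02,0,0],"delta_rot":[0,0,0],"fingers":-1},{"dp":[0,0,0],"delta_rot":[0,0,0],"fingers":-1},{"dp":[0,0,0],"delta_rot":[0,0,0],"fingers":-1}]' && python3 -m crank '[{"dp":[-0.01,0,0],"delta_rot":[0,0,0],"fingers":-1},{"dp":[-0.01,0,0],"delta_rot":[0,0,0],"fingers":-1},{"dp":[0,0,0],"delta_rot":[0,0,0],"fingers":-1},{"dp":[0,0,0],"delta_rot":[0,0,0],"fingers":-1}]'
```

```text
t: 20.07
tcp_pos: [0.4652, -0.0244, 0.1352]
tool_rot: [-0.02, 1.0, -0.0, 0.0]
force: [0.1, -0.5, -2.4]
finger_gap: 0.304
gripper_force: 109.4
t: 20.4
tcp_pos: [0.4746, -0.0237, 0.1353]
tool_rot: [-0.02, 1.0, -0.0, 0.0]
force: [-0.3, 0.7, -2.8]
finger_gap: 0.3
gripper_force: 109.4
```

```bash
python3 -m crank '[{"dp":[-0.02,0,0],"delta_rot":[0,0,0],"fingers":-1},{"dp":[-0.02,0,0],"delta_rot":[0,0,0],"fingers":-1},{"dp":[-0.02,0,0],"delta_rot":[0,0,0],"fingers":-1},{"dp":[-0.02,0,0],"delta_rot":[0,0,0],"fingers":-1},{"dp":[-0.02,0,0],"delta_rot":[0,0,0],"fingers":-1},{"dp":[0,0,0],"delta_rot":[0,0,0],"fingers":-1},{"dp":[0,0,0],"delta_rot":[0,0,0],"fingers":-1}]' && python3 -m crank '[{"dp":[-0.01,0,0],"delta_rot":[0,0,0],"fingers":-1},{"dp":[-0.01,0,0],"delta_rot":[0,0,0],"fingers":-1},{"dp":[0,0,0],"delta_rot":[0,0,0],"fingers":-1},{"dp":[0,0,0],"delta_rot":[0,0,0],"fingers":-1}]'
```

```text
t: 20.98
tcp_pos: [0.5253, -0.0217, 0.1353]
tool_rot: [-0.02, 1.0, -0.0, 0.0]
force: [-1.1, 0.6, -2.4]
finger_gap: 0.295
gripper_force: 109.4
t: 21.32
tcp_pos: [0.5344, -0.0213, 0.1352]
tool_rot: [-0.02, 1.0, -0.0, 0.0]
force: [-0.3, -0.1, -2.5]
finger_gap: 0.297
gripper_force: 109.4
```

```bash
python3 -m crank '[{"dp":[-0.006,0,0],"delta_rot":[0,0,0],"fingers":-1},{"dp":[-0.006,0,0],"delta_rot":[0,0,0],"fingers":-1},{"dp":[0,0,0],"delta_rot":[0,0,0],"fingers":-1},{"dp":[0,0,0],"delta_rot":[0,0,0],"fingers":-1}]'
```

```text
t: 21.65
tcp_pos: [0.5363, -0.0206, 0.1346]
tool_rot: [-0.02, 1.0, 0.001, -0.005]
force: [-9.1, -1.6, 0.6]
finger_gap: 0.302
gripper_force: 109.8
```

The bar went in freely and stopped at x = 0.536 with 9 N, so it is at the stop. I'll release, rise, and check the wall clearance before closing the lever.

```bash
python3 -m crank '[{"dp":[0,0,0],"delta_rot":[0,0,0],"fingers":0.2},{"dp":[0,0,0],"delta_rot":[0,0,0],"fingers":0.2},{"dp":[0,0,0],"delta_rot":[0,0,0],"fingers":0.2},{"dp":[0,0,-0.07],"delta_rot":[0,0,0],"fingers":0.2},{"dp":[0,0,-0.07],"delta_rot":[0,0,0],"fingers":0.2},{"dp":[0,0,-0.07],"delta_rot":[0,0,0],"fingers":0},{"dp":[0,0,-0.05],"delta_rot":[0,0,0],"fingers":-1},{"dp":[0,0,0],"delta_rot":[0,0,0],"fingers":-1},{"dp":[0,0,0],"delta_rot":[0,0,0],"fingers":-1},{"dp":[0,0,0],"delta_rot":[0,0,0],"fingers":-1}]'
python3 - <<'E'
from h import *
f=np.load('w9.npz');p,C=f['p'],f['C'];b=(p[...,2]>120)&(p[...,0]<60)&(C[...,2]>.02)
P=C[b];print('wall x by z',[(z,np.percentile(P[(P[:,2]>z)&(P[:,2]<z+.05),0],5).round(3)) for z in(.02,.07,.12) if ((P[:,2]>z)&(P[:,2]<z+.05)).any()])
m,p,d=snap('wrist','w11');C=cloud(m,d)
Q=C.reshape(-1,3);t=Q[:,:2]-MOUTH['thick'];u=t@AX;v=t@[-AX[1],AX[0]];k=(u>-.1)&(u<-.01)&(abs(v)<.02)&(Q[:,2]>.065)&(Q[:,2]<.095)
print('bar u range',np.percentile(u[k],[1,99]).round(4),'v',np.percentile(v[k],[2,98]).round(4),'z',np.median(Q[k,2]).round(4))
h=MOUTH['thick']+.035*AX
go([*(h-.030*AX),.248],np.pi+YAW)
E
```

```text
t: 22.48
tcp_pos: [0.5402, -0.0209, 0.265]
tool_rot: [-0.02, 1.0, 0.0, 0.0]
force: [-0.4, -0.4, -0.5]
finger_gap: -0.0
gripper_force: 0.0
wall x by z [(0.02, np.float64(0.73))]
bar u range [-0.0596 -0.0104] v [-0.0128  0.0138] z 0.0785
t22.53 tcp [ 0.5398 -0.0209  0.2643] rx [-0.9992 -0.0403  0.0018] z [-1.8e-03  5.0e-04 -1.0e+00] F [-0.8 -0.1 -0.8] gap 0.0 gf 0.0
turn [ 9.0e-05 -2.9e-04  5.0e-05] rows>= 0.0
dp before turn [-0.0688 -0.0011  0.0324] rows>= 0.9
dp after turn [-0.0687 -0.001   0.0326] rows>= 0.9
```

Its rear end stands 59.6 mm out of the mouth, so it is seated. Now the lever: push the knob back at constant height, then down.

```bash
python3 -m crank '[{"dp":[-0.034,0,0.016],"delta_rot":[0,0,0],"fingers":-1},{"dp":[-0.034,0,0.016],"delta_rot":[0,0,0],"fingers":-1},{"dp":[-0.025,0,0],"delta_rot":[0,0,0],"fingers":-1},{"dp":[-0.025,0,0],"delta_rot":[0,0,0],"fingers":-1},{"dp":[-0.025,0,0],"delta_rot":[0,0,0],"fingers":-1},{"dp":[-0.025,0,0],"delta_rot":[0,0,0],"fingers":-1},{"dp":[-0.025,0,0],"delta_rot":[0,0,0],"fingers":-1},{"dp":[-0.025,0,0],"delta_rot":[0,0,0],"fingers":-1},{"dp":[0,0,0],"delta_rot":[0,0,0],"fingers":-1}]'
python3 -m crank '[{"dp":[-0.01,0,0.014],"delta_rot":[0,0,0],"fingers":-1},{"dp":[-0.01,0,0.014],"delta_rot":[0,0,0],"fingers":-1},{"dp":[-0.008,0,0.014],"delta_rot":[0,0,0],"fingers":-1},{"dp":[0,0,0.014],"delta_rot":[0,0,0],"fingers":-1},{"dp":[0,0,0],"delta_rot":[0,0,0],"fingers":-1},{"dp":[0,0,0],"delta_rot":[0,0,0],"fingers":-1}]'
python3 - <<'E'
from h import *
st()
E
```

```text
t: 23.28
tcp_pos: [0.6502, -0.0166, 0.2467]
tool_rot: [-0.02, 1.0, 0.0, -0.001]
force: [-0.3, -0.1, 0.2]
finger_gap: -0.003
gripper_force: 0.0
t: 23.78
tcp_pos: [0.6631, -0.0162, 0.2205]
tool_rot: [-0.02, 1.0, -0.0, -0.0]
force: [-0.3, 0.2, 1.0]
finger_gap: -0.001
gripper_force: 0.4
t23.78 tcp [ 0.6631 -0.0162  0.2205] rx [-9.992e-01 -4.030e-02  9.000e-04] z [-9.e-04 -1.e-04 -1.e+00] F [-0.3  0.2  1. ] gap -0.001 gf 0.4
```

```bash
python3 -m crank '[{"dp":[0,0,0.006],"delta_rot":[0,0,0],"fingers":-1},{"dp":[0,0,0.006],"delta_rot":[0,0,0],"fingers":-1},{"dp":[0,0,0],"delta_rot":[0,0,0],"fingers":-1},{"dp":[0,0,0],"delta_rot":[0,0,0],"fingers":-1}]'
```

```text
t: 24.12
tcp_pos: [0.6632, -0.0161, 0.219]
tool_rot: [-0.02, 1.0, -0.0, 0.001]
force: [-3.7, 1.3, 18.5]
finger_gap: -0.004
gripper_force: 9.7
```

The lever is hard against closed, at 18 N. Next is the thin bar.

```bash
python3 -m crank '[{"dp":[0,0,-0.08],"delta_rot":[0,0,0],"fingers":-1},{"dp":[0,0,-0.08],"delta_rot":[0,0,0],"fingers":-1},{"dp":[0.0378,0.0715,0],"delta_rot":[0,0,0],"fingers":-1},{"dp":[0.0378,0.0715,0],"delta_rot":[0,0,0],"fingers":-1},{"dp":[0.0378,0.0715,0],"delta_rot":[0,0,0],"fingers":-1},{"dp":[0.0378,0.0715,0],"delta_rot":[0,0,0],"fingers":0},{"dp":[0.0378,0.0715,0],"delta_rot":[0,0,0],"fingers":0.2},{"dp":[0.0378,0.0715,0],"delta_rot":[0,0,0],"fingers":0.2},{"dp":[0.0378,0.0715,0],"delta_rot":[0,0,0],"fingers":0.2},{"dp":[0.0378,0.0715,0],"delta_rot":[0,0,0],"fingers":0.2},{"dp":[0.0378,0.0715,0],"delta_rot":[0,0,0],"fingers":0.2},{"dp":[0,0,0],"delta_rot":[0,0,0],"fingers":0.2}]'
python3 -m crank '[{"dp":[0,0,0],"delta_rot":[0,0,0],"fingers":0.2},{"dp":[0,0,0],"delta_rot":[0,0,0],"fingers":0.2},{"dp":[0,0,0],"delta_rot":[0,0,0],"fingers":0.2}]' >/dev/null
python3 - <<'E'
from h import *
m,p,d=snap('wrist','w12');o=bars(m,p,d)
for h,r in o:
    if r[2][1]>125 and r[2][0]<38:pick(r[0],r[1],.018,off=.068)
E
```

```text
t: 25.12
tcp_pos: [0.4745, 0.3032, 0.2941]
tool_rot: [-0.023, 1.0, 0.0, -0.003]
force: [0.3, -1.5, 0.0]
finger_gap: 0.597
gripper_force: 0.0
[ 291  124   17  117 1806] h 0.0179 c [0.4778 0.3241] yaw 0.0709 [ 18.1 139.2]
[   7  240  209   34 3014] h 0.0208 c [0.5798 0.0806] yaw -1.5332 [ 32.7 230.9]
then down 0.2
t25.42 tcp [0.481  0.2972 0.2949] rx [-9.993e-01 -3.820e-02  7.000e-04] z [-7.e-04 -7.e-04 -1.e+00] F [ 0.6 -0.2  0.8] gap 0.602 gf 0.0
turn [-0.0001  -0.00012 -0.00521] rows>= 0.3
dp before turn [0.094  0.0512 0.2358] rows>= 3.1
dp after turn [0.0925 0.0541 0.2358] rows>= 3.1
then down 0.2
t25.42 tcp [0.481  0.2972 0.2949] rx [-9.993e-01 -3.820e-02  7.000e-04] z [-7.e-04 -7.e-04 -1.e+00] F [ 0.6 -0.2  0.8] gap 0.602 gf 0.0
turn [-1.7000e-04 -1.0000e-05  2.5009e-01] rows>= 12.6
dp before turn [-0.1813 -0.3502  0.2359] rows>= 5.5
dp after turn [-0.3503  0.1813  0.2358] rows>= 5.5
```

```bash
python3 -m crank '[{"dp":[0,0,0],"delta_rot":[0,0,-0.0052],"fingers":0.2},{"dp":[0.0308,0.018,0.05],"delta_rot":[0,0,0],"fingers":0.2},{"dp":[0.0308,0.018,0.05],"delta_rot":[0,0,0],"fingers":0.2},{"dp":[0.0308,0.018,0.06],"delta_rot":[0,0,0],"fingers":0.2},{"dp":[0,0,0.06],"delta_rot":[0,0,0],"fingers":0.2},{"dp":[0,0,0.06],"delta_rot":[0,0,0],"fingers":0.2},{"dp":[0,0,0.06],"delta_rot":[0,0,0],"fingers":0.2},{"dp":[0,0,0.06],"delta_rot":[0,0,0],"fingers":0.2},{"dp":[0,0,0.034],"delta_rot":[0,0,0],"fingers":0.2},{"dp":[0,0,0],"delta_rot":[0,0,0],"fingers":0.2}]' 
python3 -m crank '[{"dp":[0,0,0],"delta_rot":[0,0,0],"fingers":-1},{"dp":[0,0,0],"delta_rot":[0,0,0],"fingers":-1},{"dp":[0,0,0],"delta_rot":[0,0,0],"fingers":-1},{"dp":[0,0,0],"delta_rot":[0,0,0],"fingers":-1},{"dp":[0,0,0],"delta_rot":[0,0,0],"fingers":-1}]' 110
python3 -m crank '[{"dp":[0,0,-0.05],"delta_rot":[0,0,0],"fingers":-1},{"dp":[0,0,-0.05],"delta_rot":[0,0,0],"fingers":-1},{"dp":[0,0,-0.05],"delta_rot":[0,0,0],"fingers":-1},{"dp":[0,0,0],"delta_rot":[0,0,0],"fingers":-1},{"dp":[0,0,0],"delta_rot":[0,0,0],"fingers":-1},{"dp":[0,0,0],"delta_rot":[0,0,0],"fingers":-1}]'
python3 - <<'E'
from h import *
held();pre('thin',.0705)
E
```

```text
t: 26.25
tcp_pos: [0.4315, 0.3199, 0.0746]
tool_rot: [-0.035, 0.999, -0.001, -0.003]
force: [-0.6, -0.2, -0.2]
finger_gap: 0.6
gripper_force: 0.0
t: 26.67
tcp_pos: [0.4334, 0.3223, 0.0801]
tool_rot: [-0.036, 0.999, 0.001, 0.002]
force: [0.7, -1.1, 5.8]
finger_gap: 0.168
gripper_force: 108.7
t: 27.17
tcp_pos: [0.4317, 0.3219, 0.153]
tool_rot: [-0.036, 0.999, -0.0, -0.0]
force: [0.2, 0.0, -2.3]
finger_gap: 0.173
gripper_force: 108.2
t27.17 tcp [0.4317 0.3219 0.153 ] rx [-9.973e-01 -7.290e-02  9.000e-04] z [-8.e-04 -3.e-04 -1.e+00] F [ 0.2  0.  -2.3] gap 0.173 gf 108.2
top z 0.0905 slope -0.012 rear dx 0.0654 tcpz-top 0.0626
t27.22 tcp [0.4314 0.3218 0.1524] rx [-0.9973 -0.0729  0.0022] z [-2.1e-03 -9.0e-04 -1.0e+00] F [ 0.1  0.  -2.5] gap 0.167 gf 108.2
turn [-0.00012 -0.00035  0.00525] rows>= 0.3
dp before turn [ 0.0589 -0.5088  0.0323] rows>= 6.2
dp after turn [ 0.0422 -0.5104  0.0318] rows>= 6.2
```

```bash
python3 -m crank '[{"dp":[0,0,0],"delta_rot":[0,0,0.0052],"fingers":-1},{"dp":[0.006,-0.0729,0.0043],"delta_rot":[0,0,0],"fingers":-1},{"dp":[0.006,-0.0729,0.0043],"delta_rot":[0,0,0],"fingers":-1},{"dp":[0.006,-0.0729,0.0043],"delta_rot":[0,0,0],"fingers":-1},{"dp":[0.006,-0.0729,0.0043],"delta_rot":[0,0,0],"fingers":-1},{"dp":[0.006,-0.0729,0.0043],"delta_rot":[0,0,0],"fingers":-1},{"dp":[0.006,-0.0729,0.0043],"delta_rot":[0,0,0],"fingers":-1},{"dp":[0.006,-0.0729,0.0043],"delta_rot":[0,0,0],"fingers":-1},{"dp":[0,0,0],"delta_rot":[0,0,0],"fingers":-1},{"dp":[0,0,0],"delta_rot":[0,0,0],"fingers":-1},{"dp":[0,0,0],"delta_rot":[0,0,0],"fingers":-1}]'
python3 - <<'E'
from h import *
held();pre('thin',.0716)
E
```

```text
t: 28.13
tcp_pos: [0.4211, 0.0663, 0.1375]
tool_rot: [-0.02, 1.0, 0.0, -0.001]
force: [0.8, 0.9, -2.3]
finger_gap: 0.173
gripper_force: 108.6
t28.13 tcp [0.4211 0.0663 0.1375] rx [-0.9992 -0.039   0.0022] z [-2.3e-03  4.0e-04 -1.0e+00] F [ 0.8  0.9 -2.3] gap 0.173 gf 108.6
top z 0.0750 slope -0.015 rear dx 0.0654 tcpz-top 0.0625
t28.18 tcp [0.4212 0.067  0.1377] rx [-0.9992 -0.0409  0.0016] z [-1.6e-03  3.0e-04 -1.0e+00] F [-0.2  0.5 -2.1] gap 0.174 gf 108.6
turn [ 6.0e-05 -2.6e-04  1.4e-04] rows>= 0.0
dp before turn [ 0.0014 -0.002   0.0001] rows>= 0.0
dp after turn [ 0.0014 -0.002   0.0001] rows>= 0.0
```

```bash
python3 -m crank '[{"dp":[-0.02,-0.001,-0.001],"delta_rot":[0,0,0],"fingers":-1},{"dp":[-0.02,0,0],"delta_rot":[0,0,0],"fingers":-1},{"dp":[-0.02,0,0],"delta_rot":[0,0,0],"fingers":-1},{"dp":[-0.02,0,0],"delta_rot":[0,0,0],"fingers":-1},{"dp":[0,0,0],"delta_rot":[0,0,0],"fingers":-1},{"dp":[0,0,0],"delta_rot":[0,0,0],"fingers":-1}]' && python3 -m crank '[{"dp":[-0.01,0,0],"delta_rot":[0,0,0],"fingers":-1},{"dp":[-0.01,0,0],"delta_rot":[0,0,0],"fingers":-1},{"dp":[0,0,0],"delta_rot":[0,0,0],"fingers":-1},{"dp":[0,0,0],"delta_rot":[0,0,0],"fingers":-1}]'
```

```text
t: 28.68
tcp_pos: [0.4626, 0.0678, 0.1388]
tool_rot: [-0.021, 1.0, -0.0, 0.001]
force: [-0.3, -0.1, -1.4]
finger_gap: 0.172
gripper_force: 108.5
t: 29.02
tcp_pos: [0.4718, 0.0678, 0.1388]
tool_rot: [-0.02, 1.0, -0.0, 0.0]
force: [-0.9, -0.5, -1.8]
finger_gap: 0.171
gripper_force: 108.5
```

```bash
python3 -m crank '[{"dp":[-0.02,0,0],"delta_rot":[0,0,0],"fingers":-1},{"dp":[-0.02,0,0],"delta_rot":[0,0,0],"fingers":-1},{"dp":[-0.02,0,0],"delta_rot":[0,0,0],"fingers":-1},{"dp":[-0.02,0,0],"delta_rot":[0,0,0],"fingers":-1},{"dp":[-0.02,0,0],"delta_rot":[0,0,0],"fingers":-1},{"dp":[0,0,0],"delta_rot":[0,0,0],"fingers":-1},{"dp":[0,0,0],"delta_rot":[0,0,0],"fingers":-1}]' && python3 -m crank '[{"dp":[-0.01,0,0],"delta_rot":[0,0,0],"fingers":-1},{"dp":[-0.01,0,0],"delta_rot":[0,0,0],"fingers":-1},{"dp":[-0.004,0,0],"delta_rot":[0,0,0],"fingers":-1},{"dp":[0,0,0],"delta_rot":[0,0,0],"fingers":-1},{"dp":[0,0,0],"delta_rot":[0,0,0],"fingers":-1}]'
```

```text
t: 29.6
tcp_pos: [0.5225, 0.0698, 0.1387]
tool_rot: [-0.02, 1.0, -0.0, 0.0]
force: [-0.1, -0.8, -1.4]
finger_gap: 0.173
gripper_force: 108.5
t: 30.02
tcp_pos: [0.5321, 0.0704, 0.1384]
tool_rot: [-0.02, 1.0, 0.0, -0.002]
force: [-3.7, -0.5, -1.1]
finger_gap: 0.169
gripper_force: 108.6
```

Contact with the stop has begun. I'll press a little more, release, rise, check the protrusion and compute the way to the lever start.

```bash
python3 -m crank '[{"dp":[-0.005,0,0],"delta_rot":[0,0,0],"fingers":-1},{"dp":[0,0,0],"delta_rot":[0,0,0],"fingers":-1},{"dp":[0,0,0],"delta_rot":[0,0,0],"fingers":-1}]'
python3 -m crank '[{"dp":[0,0,0],"delta_rot":[0,0,0],"fingers":0.1},{"dp":[0,0,0],"delta_rot":[0,0,0],"fingers":0.1},{"dp":[0,0,0],"delta_rot":[0,0,0],"fingers":0.1},{"dp":[0,0,-0.07],"delta_rot":[0,0,0],"fingers":0.1},{"dp":[0,0,-0.07],"delta_rot":[0,0,0],"fingers":0.1},{"dp":[0,0,-0.07],"delta_rot":[0,0,0],"fingers":0},{"dp":[0,0,-0.05],"delta_rot":[0,0,0],"fingers":-1},{"dp":[0,0,0],"delta_rot":[0,0,0],"fingers":-1},{"dp":[0,0,0],"delta_rot":[0,0,0],"fingers":-1},{"dp":[0,0,0],"delta_rot":[0,0,0],"fingers":-1}]'
cat >> h.py <<'E'
def seated(n,h):
    m,p,d=snap('wrist','seat_'+n);Q=cloud(m,d).reshape(-1,3);t=Q[:,:2]-MOUTH[n];u=t@AX;v=t@[-AX[1],AX[0]]
    k=(u>-.1)&(u<-.01)&(abs(v)<.025)&(abs(Q[:,2]-.065-h/2)<.01)
    print('bar u range',np.percentile(u[k],[1,99]).round(4),'v',np.percentile(v[k],[2,98]).round(4),'z',np.median(Q[k,2]).round(4))
    go([*(MOUTH[n]+.005*AX),.248],np.pi+YAW)
E
python3 - <<'E'
from h import *
seated('thin',.018)
E
```

```text
t: 30.27
tcp_pos: [0.5325, 0.0706, 0.138]
tool_rot: [-0.02, 1.0, 0.0, -0.004]
force: [-7.9, -1.5, 0.0]
finger_gap: 0.17
gripper_force: 108.7
t: 31.1
tcp_pos: [0.536, 0.0704, 0.2686]
tool_rot: [-0.02, 1.0, 0.0, 0.0]
force: [0.0, 0.1, -0.4]
finger_gap: 0.002
gripper_force: 0.0
bar u range [-0.0597 -0.0106] v [-0.0084  0.0082] z 0.0735
t31.15 tcp [0.5356 0.0704 0.2678] rx [-0.9992 -0.0402  0.0014] z [-1.4e-03  2.0e-04 -1.0e+00] F [ 0.6  0.3 -0.4] gap -0.001 gf 0.0
turn [ 4.0e-05 -2.2e-04  3.0e-05] rows>= 0.0
dp before turn [-0.0698  0.0001  0.0395] rows>= 1.0
dp after turn [-0.0697  0.0001  0.0396] rows>= 1.0
```

```bash
python3 -m crank '[{"dp":[-0.035,0,0.02],"delta_rot":[0,0,0],"fingers":-1},{"dp":[-0.035,0,0.02],"delta_rot":[0,0,0],"fingers":-1},{"dp":[-0.025,0,0],"delta_rot":[0,0,0],"fingers":-1},{"dp":[-0.025,0,0],"delta_rot":[0,0,0],"fingers":-1},{"dp":[-0.025,0,0],"delta_rot":[0,0,0],"fingers":-1},{"dp":[-0.025,0,0],"delta_rot":[0,0,0],"fingers":-1},{"dp":[-0.025,0,0],"delta_rot":[0,0,0],"fingers":-1},{"dp":[-0.025,0,0],"delta_rot":[0,0,0],"fingers":-1},{"dp":[0,0,0],"delta_rot":[0,0,0],"fingers":-1}]'
python3 -m crank '[{"dp":[-0.01,0,0.014],"delta_rot":[0,0,0],"fingers":-1},{"dp":[-0.01,0,0.014],"delta_rot":[0,0,0],"fingers":-1},{"dp":[-0.008,0,0.014],"delta_rot":[0,0,0],"fingers":-1},{"dp":[0,0,0.014],"delta_rot":[0,0,0],"fingers":-1},{"dp":[0,0,0.006],"delta_rot":[0,0,0],"fingers":-1},{"dp":[0,0,0.006],"delta_rot":[0,0,0],"fingers":-1},{"dp":[0,0,0],"delta_rot":[0,0,0],"fingers":-1},{"dp":[0,0,0],"delta_rot":[0,0,0],"fingers":-1}]'
python3 - <<'E'
from h import *
go([.45,-.40,.30],np.pi+.13)
E
```

```text
t: 31.9
tcp_pos: [0.647, 0.0747, 0.2461]
tool_rot: [-0.02, 1.0, 0.0, -0.001]
force: [0.7, -0.2, -1.2]
finger_gap: 0.001
gripper_force: 0.0
t: 32.57
tcp_pos: [0.6628, 0.0754, 0.22]
tool_rot: [-0.02, 1.0, -0.0, 0.005]
force: [0.0, 0.7, 21.3]
finger_gap: 0.0
gripper_force: 10.9
t32.57 tcp [0.6628 0.0754 0.22  ] rx [-0.9991 -0.0404 -0.0104] z [ 1.040e-02 -4.000e-04 -9.999e-01] F [ 0.   0.7 21.3] gap 0.0 gf 10.9
turn [-0.00021  0.00165 -0.01427] rows>= 0.7
dp before turn [ 0.462  -0.933  -0.1641] rows>= 12.6
dp after turn [ 0.5454 -0.8876 -0.16  ] rows>= 12.6
```

```bash
python3 -m crank '[{"dp":[0,0,-0.08],"delta_rot":[0,0,0],"fingers":-1},{"dp":[0,0,-0.08],"delta_rot":[0,0,0],"fingers":-1},{"dp":[0.0356,-0.0718,0],"delta_rot":[0,0,0],"fingers":-1},{"dp":[0.0356,-0.0718,0],"delta_rot":[0,0,0],"fingers":-1},{"dp":[0.0356,-0.0718,0],"delta_rot":[0,0,0],"fingers":-1},{"dp":[0.0356,-0.0718,0],"delta_rot":[0,0,0],"fingers":-1},{"dp":[0.0356,-0.0718,0],"delta_rot":[0,0,0],"fingers":-1},{"dp":[0.0356,-0.0718,0],"delta_rot":[0,0,0],"fingers":-1},{"dp":[0.0356,-0.0718,0],"delta_rot":[0,0,0],"fingers":-1},{"dp":[0.0356,-0.0718,0],"delta_rot":[0,0,0],"fingers":-1},{"dp":[0.0356,-0.0718,0],"delta_rot":[0,0,0],"fingers":-1},{"dp":[0.0356,-0.0718,0],"delta_rot":[0,0,0],"fingers":0}]'
python3 -m crank '[{"dp":[0.0356,-0.0718,0],"delta_rot":[0,0,0],"fingers":0.4},{"dp":[0.0356,-0.0718,0],"delta_rot":[0,0,0],"fingers":0.4},{"dp":[0.0356,-0.0718,0],"delta_rot":[0,0,0],"fingers":0.4},{"dp":[0,0,0],"delta_rot":[0,0,-0.0143],"fingers":0.4},{"dp":[0,0,0],"delta_rot":[0,0,0],"fingers":0.4},{"dp":[0,0,0],"delta_rot":[0,0,0],"fingers":0.4},{"dp":[0,0,0],"delta_rot":[0,0,0],"fingers":0.4}]'
python3 - <<'E'
from h import *
m,p,d=snap('wrist','w13');o=bars(m,p,d)
for h,r in o:
    if r[2][1]>125 and r[2][0]<40:pick(r[0],r[1],.014,off=.0705)
E
```

```text
t: 33.57
tcp_pos: [0.4946, -0.2914, 0.2934]
tool_rot: [-0.02, 1.0, 0.001, -0.001]
force: [-0.2, 0.8, 0.5]
finger_gap: 0.129
gripper_force: 0.0
t: 34.15
tcp_pos: [0.4474, -0.3987, 0.2938]
tool_rot: [-0.065, 0.998, 0.001, -0.001]
force: [-0.3, 1.2, -0.5]
finger_gap: 0.7
gripper_force: 0.0
[ 237  119   33  116 3250] h 0.0107 c [ 0.4436 -0.4264] yaw 0.1457 [ 33.9 139. ]
[  83  247   91   35 1074] h 0.0312 c [ 0.5599 -0.5678] yaw 1.4930 [ 33.4 103.8]
[ 294  292   54   47 1618] h 0.0372 c [ 0.6124 -0.3214] yaw 1.1891 [46.3 50.6]
[ 492  301   68   37 1546] h 0.0212 c [ 0.5763 -0.041 ] yaw -0.8275 [47.4 64.3]
then down 0.2
t34.20 tcp [ 0.4477 -0.3986  0.2941] rx [-9.915e-01 -1.302e-01  8.000e-04] z [-0.0011  0.0018 -1.    ] F [0.2 0.3 0.8] gap 0.699 gf 0.0
turn [ 0.00031 -0.00013 -0.00241] rows>= 0.1
dp before turn [ 0.1052 -0.056   0.2332] rows>= 3.1
dp after turn [ 0.1062 -0.0539  0.2332] rows>= 3.1
```

The flat bar is unmoved, with its top at 10.7 mm because the bench is about 3 mm lower off the mat, so I'll grasp slightly lower.

```bash
python3 -m crank '[{"dp":[0,0,0],"delta_rot":[0,0,-0.0024],"fingers":0.4},{"dp":[0.0354,-0.018,0.06],"delta_rot":[0,0,0],"fingers":0.4},{"dp":[0.0354,-0.018,0.06],"delta_rot":[0,0,0],"fingers":0.4},{"dp":[0.0354,-0.018,0.06],"delta_rot":[0,0,0],"fingers":0.4},{"dp":[0,0,0.06],"delta_rot":[0,0,0],"fingers":0.4},{"dp":[0,0,0.06],"delta_rot":[0,0,0],"fingers":0.4},{"dp":[0,0,0.06],"delta_rot":[0,0,0],"fingers":0.4},{"dp":[0,0,0.05],"delta_rot":[0,0,0],"fingers":0.4},{"dp":[0,0,0.028],"delta_rot":[0,0,0],"fingers":0.4},{"dp":[0,0,0],"delta_rot":[0,0,0],"fingers":0.4}]' 
python3 -m crank '[{"dp":[0,0,0],"delta_rot":[0,0,0],"fingers":-1},{"dp":[0,0,0],"delta_rot":[0,0,0],"fingers":-1},{"dp":[0,0,0],"delta_rot":[0,0,0],"fingers":-1},{"dp":[0,0,0],"delta_rot":[0,0,0],"fingers":-1},{"dp":[0,0,0],"delta_rot":[0,0,0],"fingers":-1}]' 110
python3 -m crank '[{"dp":[0,0,-0.05],"delta_rot":[0,0,0],"fingers":-1},{"dp":[0,0,-0.05],"delta_rot":[0,0,0],"fingers":-1},{"dp":[0,0,-0.07],"delta_rot":[0,0,0],"fingers":-1},{"dp":[0,0,-0.07],"delta_rot":[0,0,0],"fingers":-1},{"dp":[0,0,0],"delta_rot":[0,0,0],"fingers":-1},{"dp":[0,0,0],"delta_rot":[0,0,0],"fingers":-1},{"dp":[0,0,0],"delta_rot":[0,0,0],"fingers":-1}]'
python3 - <<'E'
from h import *
held();pre('flat',.0715,back=.15)
E
```

```text
t: 35.03
tcp_pos: [0.3984, -0.4321, 0.0725]
tool_rot: [-0.073, 0.997, 0.003, -0.002]
force: [0.4, -0.1, 0.2]
finger_gap: 0.702
gripper_force: 0.0
t: 35.45
tcp_pos: [0.3996, -0.435, 0.0777]
tool_rot: [-0.073, 0.997, -0.001, 0.001]
force: [1.2, 1.0, 6.4]
finger_gap: 0.349
gripper_force: 109.5
t: 36.03
tcp_pos: [0.3984, -0.4341, 0.1956]
tool_rot: [-0.073, 0.997, 0.0, -0.0]
force: [-0.1, 0.3, -1.9]
finger_gap: 0.35
gripper_force: 109.4
t36.03 tcp [ 0.3984 -0.4341  0.1956] rx [-9.895e-01 -1.447e-01  4.000e-04] z [-5.e-04  5.e-04 -1.e+00] F [-0.1  0.3 -1.9] gap 0.35 gf 109.4
top z 0.1284 slope -0.018 rear dx 0.0649 tcpz-top 0.0672
t36.08 tcp [ 0.3982 -0.4337  0.1946] rx [-0.9895 -0.1447  0.0012] z [-0.0016  0.0023 -1.    ] F [-1.  -0.4 -2.7] gap 0.348 gf 109.4
turn [ 0.00039 -0.00022  0.01675] rows>= 0.8
dp before turn [-0.1983  1.1659  0.1169] rows>= 14.2
dp after turn [-0.0746  1.1805  0.1143] rows>= 14.2
```

```bash
python3 -m crank '[{"dp":[0,0,0],"delta_rot":[0,0,0.0167],"fingers":-1},{"dp":[-0.005,0.0737,0],"delta_rot":[0,0,0],"fingers":-1},{"dp":[-0.005,0.0737,0],"delta_rot":[0,0,0],"fingers":-1},{"dp":[-0.005,0.0737,0],"delta_rot":[0,0,0],"fingers":-1},{"dp":[-0.005,0.0737,0],"delta_rot":[0,0,0],"fingers":-1},{"dp":[-0.005,0.0737,0],"delta_rot":[0,0,0],"fingers":-1},{"dp":[-0.005,0.0737,0],"delta_rot":[0,0,0],"fingers":-1},{"dp":[-0.005,0.0737,0],"delta_rot":[0,0,0],"fingers":-1},{"dp":[-0.005,0.0737,0],"delta_rot":[0,0,0],"fingers":-1},{"dp":[-0.005,0.0737,0],"delta_rot":[0,0,0],"fingers":-1},{"dp":[-0.005,0.0737,0],"delta_rot":[0,0,0],"fingers":-1},{"dp":[-0.005,0.0737,0],"delta_rot":[0,0,0],"fingers":-1}]'
python3 -m crank '[{"dp":[-0.005,0.0737,0],"delta_rot":[0,0,0],"fingers":-1},{"dp":[-0.005,0.0737,0],"delta_rot":[0,0,0],"fingers":-1},{"dp":[-0.005,0.0737,0],"delta_rot":[0,0,0],"fingers":-1},{"dp":[-0.005,0.0737,0],"delta_rot":[0,0,0],"fingers":-1},{"dp":[0,0.0737,0],"delta_rot":[0,0,0],"fingers":-1},{"dp":[0,0,0.055],"delta_rot":[0,0,0],"fingers":-1},{"dp":[0,0,0.055],"delta_rot":[0,0,0],"fingers":-1},{"dp":[0,0,0],"delta_rot":[0,0,0],"fingers":-1},{"dp":[0,0,0],"delta_rot":[0,0,0],"fingers":-1},{"dp":[0,0,0],"delta_rot":[0,0,0],"fingers":-1}]'
python3 - <<'E'
from h import *
held();pre('flat',.0742)
E
```

```text
t: 37.08
tcp_pos: [0.4088, -0.0266, 0.1944]
tool_rot: [-0.02, 1.0, 0.001, -0.002]
force: [0.5, 0.2, -1.9]
finger_gap: 0.349
gripper_force: 109.5
t: 37.92
tcp_pos: [0.4124, 0.1557, 0.1406]
tool_rot: [-0.02, 1.0, -0.0, -0.001]
force: [-0.1, -0.3, -1.6]
finger_gap: 0.351
gripper_force: 109.9
t37.92 tcp [0.4124 0.1557 0.1406] rx [-0.9992 -0.0395  0.0017] z [-1.6e-03 -2.0e-04 -1.0e+00] F [-0.1 -0.3 -1.6] gap 0.351 gf 109.9
top z 0.0734 slope -0.009 rear dx 0.0655 tcpz-top 0.0672
t37.97 tcp [0.4129 0.1556 0.1412] rx [-9.992e-01 -3.910e-02 -4.000e-04] z [ 4.e-04  1.e-04 -1.e+00] F [ 0.6  0.1 -2.7] gap 0.349 gf 109.9
turn [ 1.0e-05  6.0e-05 -1.4e-04] rows>= 0.0
dp before turn [-0.008   0.0042  0.002 ] rows>= 0.1
dp after turn [-0.008   0.0042  0.002 ] rows>= 0.1
```

```bash
python3 -m crank '[{"dp":[-0.018,0.0042,0],"delta_rot":[0,0,0],"fingers":-1},{"dp":[-0.02,0,0],"delta_rot":[0,0,0],"fingers":-1},{"dp":[-0.02,0,0],"delta_rot":[0,0,0],"fingers":-1},{"dp":[-0.02,0,0],"delta_rot":[0,0,0],"fingers":-1},{"dp":[-0.01,0,0],"delta_rot":[0,0,0],"fingers":-1},{"dp":[0,0,0],"delta_rot":[0,0,0],"fingers":-1},{"dp":[0,0,0],"delta_rot":[0,0,0],"fingers":-1}]' && python3 -m crank '[{"dp":[-0.01,0,0],"delta_rot":[0,0,0],"fingers":-1},{"dp":[-0.01,0,0],"delta_rot":[0,0,0],"fingers":-1},{"dp":[0,0,0],"delta_rot":[0,0,0],"fingers":-1},{"dp":[0,0,0],"delta_rot":[0,0,0],"fingers":-1}]'
```

```text
t: 38.55
tcp_pos: [0.4572, 0.1597, 0.1408]
tool_rot: [-0.02, 1.0, 0.0, 0.001]
force: [1.1, -0.8, -1.8]
finger_gap: 0.349
gripper_force: 109.9
t: 38.88
tcp_pos: [0.4671, 0.1603, 0.1407]
tool_rot: [-0.02, 1.0, 0.0, 0.001]
force: [1.9, -2.4, -1.6]
finger_gap: 0.349
gripper_force: 109.8
```

```bash
python3 -m crank '[{"dp":[-0.02,0,0],"delta_rot":[0,0,0],"fingers":-1},{"dp":[-0.02,0,0],"delta_rot":[0,0,0],"fingers":-1},{"dp":[-0.02,0,0],"delta_rot":[0,0,0],"fingers":-1},{"dp":[-0.02,0,0],"delta_rot":[0,0,0],"fingers":-1},{"dp":[-0.02,0,0],"delta_rot":[0,0,0],"fingers":-1},{"dp":[0,0,0],"delta_rot":[0,0,0],"fingers":-1},{"dp":[0,0,0],"delta_rot":[0,0,0],"fingers":-1}]' && python3 -m crank '[{"dp":[-0.01,0,0],"delta_rot":[0,0,0],"fingers":-1},{"dp":[-0.01,0,0],"delta_rot":[0,0,0],"fingers":-1},{"dp":[-0.006,0,0],"delta_rot":[0,0,0],"fingers":-1},{"dp":[0,0,0],"delta_rot":[0,0,0],"fingers":-1},{"dp":[0,0,0],"delta_rot":[0,0,0],"fingers":-1}]'
```

```text
t: 39.47
tcp_pos: [0.518, 0.1623, 0.1408]
tool_rot: [-0.02, 1.0, 0.0, 0.001]
force: [0.3, -2.0, -1.7]
finger_gap: 0.351
gripper_force: 109.8
t: 39.88
tcp_pos: [0.5272, 0.1628, 0.1401]
tool_rot: [-0.02, 1.0, -0.0, -0.003]
force: [-4.6, -0.5, -2.2]
finger_gap: 0.348
gripper_force: 109.9
```

```bash
python3 -m crank '[{"dp":[-0.005,0,0],"delta_rot":[0,0,0],"fingers":-1},{"dp":[0,0,0],"delta_rot":[0,0,0],"fingers":-1},{"dp":[0,0,0],"delta_rot":[0,0,0],"fingers":-1}]'
python3 -m crank '[{"dp":[0,0,0],"delta_rot":[0,0,0],"fingers":0.2},{"dp":[0,0,0],"delta_rot":[0,0,0],"fingers":0.2},{"dp":[0,0,0],"delta_rot":[0,0,0],"fingers":0.2},{"dp":[0,0,-0.07],"delta_rot":[0,0,0],"fingers":0.2},{"dp":[0,0,-0.07],"delta_rot":[0,0,0],"fingers":0.2},{"dp":[0,0,-0.07],"delta_rot":[0,0,0],"fingers":0},{"dp":[0,0,-0.05],"delta_rot":[0,0,0],"fingers":-1},{"dp":[0,0,0],"delta_rot":[0,0,0],"fingers":-1},{"dp":[0,0,0],"delta_rot":[0,0,0],"fingers":-1},{"dp":[0,0,0],"delta_rot":[0,0,0],"fingers":-1}]'
python3 - <<'E'
from h import *
seated('flat',.014)
E
```

```text
t: 40.13
tcp_pos: [0.5276, 0.1629, 0.1397]
tool_rot: [-0.02, 1.0, -0.0, -0.005]
force: [-8.2, -1.3, 0.3]
finger_gap: 0.349
gripper_force: 110.0
t: 40.97
tcp_pos: [0.532, 0.1629, 0.2706]
tool_rot: [-0.02, 1.0, 0.0, 0.0]
force: [0.4, 1.0, -0.9]
finger_gap: 0.004
gripper_force: 0.0
bar u range [-0.0599 -0.0107] v [-0.0161  0.0162] z 0.0715
t41.02 tcp [0.5315 0.1629 0.2698] rx [-0.9992 -0.0403  0.0011] z [-1.1e-03 -1.0e-04 -1.0e+00] F [ 0.6 -0.1 -0.4] gap -0.001 gf 0.0
turn [-1.0e-05 -1.8e-04  5.0e-05] rows>= 0.0
dp before turn [-0.0704 -0.0009  0.0436] rows>= 1.0
dp after turn [-0.0703 -0.0009  0.0437] rows>= 1.0
```

```bash
python3 -m crank '[{"dp":[-0.035,0,0.022],"delta_rot":[0,0,0],"fingers":-1},{"dp":[-0.035,0,0.0215],"delta_rot":[0,0,0],"fingers":-1},{"dp":[-0.025,0,0],"delta_rot":[0,0,0],"fingers":-1},{"dp":[-0.025,0,0],"delta_rot":[0,0,0],"fingers":-1},{"dp":[-0.025,0,0],"delta_rot":[0,0,0],"fingers":-1},{"dp":[-0.025,0,0],"delta_rot":[0,0,0],"fingers":-1},{"dp":[-0.025,0,0],"delta_rot":[0,0,0],"fingers":-1},{"dp":[-0.025,0,0],"delta_rot":[0,0,0],"fingers":-1},{"dp":[0,0,0],"delta_rot":[0,0,0],"fingers":-1}]'
python3 -m crank '[{"dp":[-0.01,0,0.014],"delta_rot":[0,0,0],"fingers":-1},{"dp":[-0.01,0,0.014],"delta_rot":[0,0,0],"fingers":-1},{"dp":[-0.008,0,0.014],"delta_rot":[0,0,0],"fingers":-1},{"dp":[0,0,0.014],"delta_rot":[0,0,0],"fingers":-1},{"dp":[0,0,0.006],"delta_rot":[0,0,0],"fingers":-1},{"dp":[0,0,0.005],"delta_rot":[0,0,0],"fingers":-1},{"dp":[0,0,0],"delta_rot":[0,0,0],"fingers":-1},{"dp":[0,0,0],"delta_rot":[0,0,0],"fingers":-1}]'
```

```text
t: 41.77
tcp_pos: [0.6429, 0.1671, 0.2463]
tool_rot: [-0.02, 1.0, -0.0, -0.001]
force: [1.0, 0.2, 0.6]
finger_gap: 0.001
gripper_force: 0.0
t: 42.43
tcp_pos: [0.6588, 0.168, 0.2202]
tool_rot: [-0.02, 1.0, 0.0, 0.005]
force: [0.2, -2.0, 19.6]
finger_gap: -0.0
gripper_force: 9.2
```

All three levers read closed. I'll take a look before moving the slide.

```bash
python3 -m crank '[{"dp":[0,0,-0.07],"delta_rot":[0,0,0],"fingers":-1},{"dp":[0,0,-0.07],"delta_rot":[0,0,0],"fingers":-1},{"dp":[0.04,-0.065,0],"delta_rot":[0,0,0],"fingers":-1},{"dp":[0.05,-0.065,0],"delta_rot":[0,0,0],"fingers":-1},{"dp":[0,-0.06,0],"delta_rot":[0,0,0],"fingers":-1},{"dp":[0,0,0],"delta_rot":[0,0,0],"fingers":-1},{"dp":[0,0,0],"delta_rot":[0,0,0],"fingers":-1},{"dp":[0,0,0],"delta_rot":[0,0,0],"fingers":-1}]'
python3 - <<'E'
from h import *
st();m,p,d=snap('wrist','w14');C=cloud(m,d);Q=C.reshape(-1,3);dk=p.reshape(-1,3).max(1)<70
for n in MOUTH:
    t=Q[:,:2]-MOUTH[n];u=t@AX;v=t@[-AX[1],AX[0]]
    k=(u>.03)&(u<.13)&(abs(v)<.02)&(Q[:,2]>.12)&dk;print(n,'knob u %.3f ztop %.4f'%(np.median(u[k]),np.percentile(Q[k,2],95)),k.sum())
    k=(u>-.1)&(u<-.012)&(abs(v)<.02)&(Q[:,2]>.06);print('   bar u',np.percentile(u[k],[1,99]).round(4))
k=(Q[:,1]<-.05)&(Q[:,1]>-.14)&(abs(Q[:,0]-.615)<.03)&(abs(Q[:,2]-.1)<.012)&dk;print('handle',Q[k].mean(0).round(4),k.sum())
E
```

```text
t: 43.1
tcp_pos: [0.6144, 0.0714, 0.2846]
tool_rot: [-0.02, 1.0, 0.0, -0.001]
force: [-0.5, -0.5, 0.5]
finger_gap: 0.002
gripper_force: 0.0
t43.10 tcp [0.6144 0.0714 0.2846] rx [-0.9992 -0.0396  0.0015] z [-1.6e-03  8.0e-04 -1.0e+00] F [-0.5 -0.5  0.5] gap 0.002 gf 0.0
thick knob u 0.101 ztop 0.1480 580
   bar u [-0.0588 -0.0128]
thin knob u 0.035 ztop 0.3111 18215
   bar u [-0.0585 -0.0134]
flat knob u 0.101 ztop 0.1479 660
   bar u [-0.0589 -0.0123]
handle [ 0.6126 -0.0802  0.1008] 459
```

View pics/w14.png

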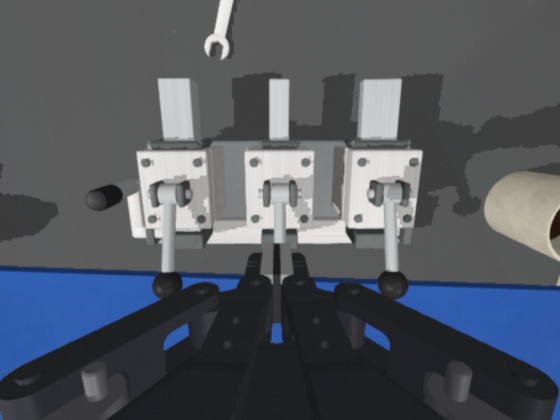

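The view shows all three bars protruding equally at about (178,108), (279,108) and (380,108). The outer knobs are folded back at (167,284) and (393,284) at closed height, and the middle lever looks the same. Now the handle, gripped along x again since the lever no longer blocks it.

```bash
python3 -m crank '[{"dp":[0.01,-0.076,-0.01],"delta_rot":[0,0,0],"fingers":-1},{"dp":[0,-0.076,0],"delta_rot":[0,0,0],"fingers":-1},{"dp":[0,-0.076,0],"delta_rot":[0,0,0],"fingers":-1},{"dp":[0,-0.076,0],"delta_rot":[0,0,0],"fingers":-1},{"dp":[0,0,0],"delta_rot":[0,0,0.0192],"fingers":0.3},{"dp":[0,0,0],"delta_rot":[0,0,0.0192],"fingers":0.3},{"dp":[0,0,0],"delta_rot":[0,0,0.0192],"fingers":0.3},{"dp":[0,0,0],"delta_rot":[0,0,0.0192],"fingers":0.3},{"dp":[0,0,0],"delta_rot":[0,0,0.0192],"fingers":0.3},{"dp":[0,0,0],"delta_rot":[0,0,0.0192],"fingers":0.3},{"dp":[0,0,0],"delta_rot":[0,0,0.0192],"fingers":0.3},{"dp":[0,0,0],"delta_rot":[0,0,0.0192],"fingers":0.3}]' >/dev/null
python3 -m crank '[{"dp":[0,0,0],"delta_rot":[0,0,0.0192],"fingers":0.3},{"dp":[0,0,0],"delta_rot":[0,0,0.0192],"fingers":0.3},{"dp":[0,0,0],"delta_rot":[0,0,0.0192],"fingers":0.3},{"dp":[0,0,0],"delta_rot":[0,0,0.0192],"fingers":0.3},{"dp":[0,0,0],"delta_rot":[0,0,0.0192],"fingers":0.3},{"dp":[0,0,0],"delta_rot":[0,0,0],"fingers":0.3},{"dp":[0,0,0],"delta_rot":[0,0,0],"fingers":0.3},{"dp":[0,0,0],"delta_rot":[0,0,0],"fingers":0.3}]'
python3 - <<'E'
from h import *
go([.614,-.0825,.151],np.pi/2+.04)
E
```

```text
t: 44.82
tcp_pos: [0.616, -0.08, 0.2901]
tool_rot: [0.69, 0.723, -0.0, -0.0]
force: [-0.3, -0.0, -0.3]
finger_gap: 0.649
gripper_force: 0.0
t44.82 tcp [ 0.616  -0.08    0.2901] rx [-4.650e-02  9.989e-01  3.000e-04] z [-5.e-04  3.e-04 -1.e+00] F [-0.3 -0.  -0.3] gap 0.649 gf 0.0
turn [-7.00e-05 -5.00e-05  1.04e-03] rows>= 0.1
dp before turn [-0.0048 -0.0041  0.2782] rows>= 3.3
dp after turn [-0.0047 -0.0042  0.2782] rows>= 3.3
```

```bash
python3 -m crank '[{"dp":[-0.0047,-0.0041,0.04],"delta_rot":[0,0,0.001],"fingers":0.3},{"dp":[0,0,0.06],"delta_rot":[0,0,0],"fingers":0.3},{"dp":[0,0,0.06],"delta_rot":[0,0,0],"fingers":0.3},{"dp":[0,0,0.06],"delta_rot":[0,0,0],"fingers":0.3},{"dp":[0,0,0.058],"delta_rot":[0,0,0],"fingers":0.3},{"dp":[0,0,0],"delta_rot":[0,0,0],"fingers":0.3},{"dp":[0,0,0],"delta_rot":[0,0,0],"fingers":-1},{"dp":[0,0,0],"delta_rot":[0,0,0],"fingers":-1},{"dp":[0,0,0],"delta_rot":[0,0,0],"fingers":-1},{"dp":[0,0,0],"delta_rot":[0,0,0],"fingers":-1},{"dp":[0,0,0],"delta_rot":[0,0,0],"fingers":-1},{"dp":[0,0,0],"delta_rot":[0,0,0],"fingers":-1}]' 50
python3 -m crank '[{"dp":[-0.014,0,0],"delta_rot":[0,0,0],"fingers":-1},{"dp":[-0.014,0,0],"delta_rot":[0,0,0],"fingers":-1},{"dp":[-0.014,0,0],"delta_rot":[0,0,0],"fingers":-1},{"dp":[-0.014,0,0],"delta_rot":[0,0,0],"fingers":-1},{"dp":[-0.014,0,0],"delta_rot":[0,0,0],"fingers":-1},{"dp":[-0.014,0,0],"delta_rot":[0,0,0],"fingers":-1},{"dp":[0,0,0],"delta_rot":[0,0,0],"fingers":-1},{"dp":[0,0,0],"delta_rot":[0,0,0],"fingers":-1}]'
```

```text
t: 45.82
tcp_pos: [0.614, -0.0837, 0.1538]
tool_rot: [0.694, 0.72, 0.0, 0.001]
force: [-3.2, 0.1, 6.5]
finger_gap: 0.213
gripper_force: 49.5
t: 46.48
tcp_pos: [0.6158, -0.1263, 0.1538]
tool_rot: [0.694, 0.72, -0.0, 0.001]
force: [-3.3, -1.0, 5.6]
finger_gap: 0.217
gripper_force: 49.4
```

```bash
python3 -m crank '[{"dp":[-0.006,0,0],"delta_rot":[0,0,0],"fingers":-1},{"dp":[-0.006,0,0],"delta_rot":[0,0,0],"fingers":-1},{"dp":[0,0,0],"delta_rot":[0,0,0],"fingers":-1},{"dp":[0,0,0],"delta_rot":[0,0,0],"fingers":-1}]'
```

```text
t: 46.82
tcp_pos: [0.6159, -0.1299, 0.1538]
tool_rot: [0.694, 0.72, 0.001, -0.0]
force: [-2.4, 5.3, 6.5]
finger_gap: 0.218
gripper_force: 49.6
```

```bash
python3 -m crank '[{"dp":[-0.006,0,0],"delta_rot":[0,0,0],"fingers":-1},{"dp":[0,0,0],"delta_rot":[0,0,0],"fingers":-1},{"dp":[0,0,0],"delta_rot":[0,0,0],"fingers":-1}]'
python3 -m crank '[{"dp":[0.006,0,0],"delta_rot":[0,0,0],"fingers":-1},{"dp":[0,0,0],"delta_rot":[0,0,0],"fingers":0.3},{"dp":[0,0,0],"delta_rot":[0,0,0],"fingers":0.3},{"dp":[0,0,0],"delta_rot":[0,0,0],"fingers":0.3},{"dp":[0,0,-0.07],"delta_rot":[0,0,0],"fingers":0.3},{"dp":[0,0,-0.07],"delta_rot":[0,0,0],"fingers":0.3},{"dp":[0,0,-0.07],"delta_rot":[0,0,0],"fingers":0.3},{"dp":[-0.07,0,-0.07],"delta_rot":[0,0,0],"fingers":0.3},{"dp":[-0.07,0,0],"delta_rot":[0,0,0],"fingers":0.3},{"dp":[0,0,0],"delta_rot":[0,0,0],"fingers":0.3},{"dp":[0,0,0],"delta_rot":[0,0,0],"fingers":0.3},{"dp":[0,0,0],"delta_rot":[0,0,0],"fingers":0.3}]'
python3 - <<'E'
from h import *
m,p,d=snap('wrist','w15');m,p,d=snap('top','t15')
cv2.imwrite('pics/t15c.png',cv2.resize(p[150:230,190:330,::-1],(784,448),interpolation=cv2.INTER_CUBIC))
E
```

```text
t: 47.07
tcp_pos: [0.6159, -0.1302, 0.1537]
tool_rot: [0.694, 0.72, 0.003, -0.002]
force: [0.1, 12.0, 7.0]
finger_gap: 0.217
gripper_force: 49.7
t: 48.07
tcp_pos: [0.6174, -0.1958, 0.2851]
tool_rot: [0.695, 0.719, 0.0, -0.001]
force: [0.3, -0.2, -0.4]
finger_gap: 0.648
gripper_force: 0.0
```

View pics/t15c.png

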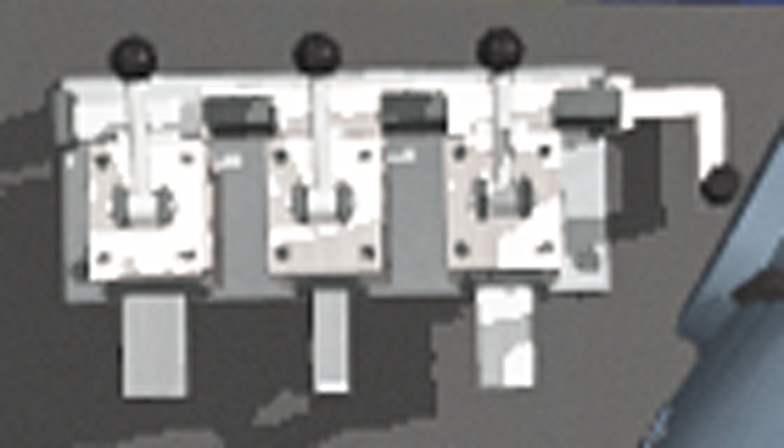

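The top crop shows the stop blocks between the bores at (238,115), (413,112) and (588,107), and the handle home at (718,185). All three bars are in place, all three levers lie back, and the robot is clear.

```bash
python3 -c "
from station import manip
print(manip.sign_off())"
```

```text
the job is handed in; nothing more can be done
None
```

The job is handed in: all three bars are seated and clamped in their own collets, the stop slide is back home on the right, and no bystander was touched as far as I could see; the sign-off returned no verdict.

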